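# Tip the balance weights out in a heap

### The arm

A 7-joint arm with a two-finger parallel gripper is mounted at the origin on the work surface. World frame = base frame: x ahead of the robot, y to its left, z up, the work surface at z = 0. Lengths are in mm, angles in rad, forces in N, time in s.
With the tool pointing down it reaches from about 425 to 800 mm from the base axis. Payload 8.3 kg.
Tool frame: the origin (TCP) lies on the front face of the gripper's body, between the roots of the fingers; the fingertips stand bot.finger_overhang ahead of it and the grasp point (between the pads) lies 54 mm ahead of it (bot.finger_overhang is the distance from the TCP to the fingertips, in mm); z points along the fingers, y is the line along which they close (so a half turn about z gives the same grasp; the last joint's range is limited). The gripper opens to 85 mm and grips with 20 to 120 N. Pads are 22 mm wide; open, the fingers measure 114 mm over their backs; the gripper's body (76 mm by 85 mm) begins 54 mm behind the grasp point. The pads swing forward as they close: fully open they stand 13 mm farther back than shut.
Start: joints at [1.132, 0.383, 0.016, 1.37, -0.006, 1.388, -0.046], TCP at [229.418, -581.357, 303.879] pointing down, gripper open.
Joint ranges: [-2.95, 2.95], [-0.25, 2.06], [-1.52, 1.56], [0.18, 2.33], [-1.44, 4.58], [0.02, 2.06], [-3.01, 3.01]. Speed limits (rad/s): [2.39, 2.39, 3.01, 3.01, 3.14, 3.14, 3.14].

### API

Orientations are given as a 3x3 rotation matrix whose columns are the frame's x, y, z axes.
In Python, from station import monitor, cams, ticket, bot gives the robot as it stands.
- The arm moves only by the tool move_arm, never from a script. Its argument "increments" is a list of rows, each a list of 3 entries, a list of its own where there are three numbers: the closure in counts, from 0 (fully open) to 255 (shut), then the shift along the tool's x, y, z in m, then the turn, a rotation vector about the tool's x, y, z in rad. A call has 1 to 12 rows; each row is the pose to reach, as a shift and turn from the pose commanded when the call began, along the tool's axes at that moment; what a row does not reach only later rows make up. A row lasts 1/12 s, in which the tool goes at most 41.7 mm and 7.16 degrees, less where a joint would pass 70% of its speed; a pose out of reach is approached as far as the arm can. A call with a gripper value outside its range is refused whole. The fingers move at their own pace and stop on an object; "grip_force" is the grip in N (left out, the last holds). Time passes only in rows, so rows that repeat a pose let the fingers close. It gives the time, the measured TCP pose, the force, the opening and the grip force at its end, in the units of the state.
- monitor.read_state(): the state, without advancing time (a new reading comes with each control period).
- cams.get_image(name): name is "side" or "top"; returns the picture (384x512x3 uint8, red, green, blue); there is no depth.
- cams.camera_params(name): a dict with "fx", "fy", "cx", "cy" (pixels), "D" ([k1, k2, p1, p2, k3] as OpenCV has them; the pictures are not rectified), "view" (4x4, takes a point from world to camera coordinates). Camera axes: x right, y up, looking along -z (the intrinsics and any distortion apply to the point x, -y, -z); pixel columns grow to the right and rows downward; lengths in mm; the calibration is good to about 2 mm. A picture is of the moment at which its call begins. camera_params takes no time and is no camera call.
- ticket.hand_in(): hands the job in; it is judged then, once.
The state is a dict: "time_s": time; "q": joint angles; "joint_vel": joint speeds; "joint_torque": joint torques, N m; "eef_pos": TCP position; "orientation": TCP orientation; "wrist_force": force on the tool from outside, world axes, zero at the start; "wrist_torque": the same for the moment, N m; "width": finger opening in mm; "gripper_force": force on a finger pad.
Only numpy, scipy, OpenCV 4.12 (cv2) and the standard library are available. Lean on these libraries where they do the work, as an engineer would, in place of code of your own. Each camera call takes 0.05 s, during which the arm holds its last target. There are 200 camera calls.

### The job

Pick up the wide metal cup that lies in its wooden cradle with four brass weights inside, and turn it over mouth-down onto the middle of the shallow white tray, its rim right down at the tray floor. Then lift it straight up so that all four weights stay in a heap in the middle of the tray, and stand the empty cup mouth-down on the bench beside the tray. Leave the narrow cup where it lies.

Things in the scene. Friction and masses are not known exactly. Their poses are not given: they have to be found in the camera images.
- cup_center (a point): Middle (on the axis, half-way up) of the wide plain aluminium cup: straight, round, 56 mm outer diameter, 76 mm long, wall 3 mm, base 4 mm, 90 g. z runs from its closed base to its open mouth (rim 38 mm ahead). It starts loose in its cradle, mouth away from the robot and 15 degrees above level, this point 65 mm above the bench; its contents stay in while the mouth points level or higher.
- cradle: Fixed wooden cradle under the wide cup: 62 mm wide, 88 mm long, origin on the bench below the cup's middle, x towards the cup's mouth. It reaches only below the cup and behind its base, so the sides are free at axis height. Gripped there across the diameter by a gripper leaning about 50 degrees, pointing down and away from the robot, the cup comes mouth-down with half a turn about the pointing axis.
- weight0: Brass balance weight, hexagonal, 20 mm across flats, 11 mm thick, 30 g, loose inside the wide cup; origin at its centre, z along its thickness.
- weight1: Brass balance weight, hexagonal, 20 mm across flats, 11 mm thick, 30 g, loose inside the wide cup; origin at its centre, z along its thickness.
- weight2: Brass balance weight, hexagonal, 20 mm across flats, 11 mm thick, 30 g, loose inside the wide cup; origin at its centre, z along its thickness.
- weight3: Brass balance weight, hexagonal, 20 mm across flats, 11 mm thick, 30 g, loose inside the wide cup; origin at its centre, z along its thickness.
- tray_in (a point): Centre of the inner floor of the shallow white metal tray, fixed on the bench: 160 mm square outside, walls 4 mm thick and 14 mm high above the bench, floor about 4 mm above the bench; x and y along its sides, z up.
- narrow_cup_center (a point): Middle of the narrow aluminium cup, a bystander: 38 mm in diameter, 90 mm long, empty, lying loose in a second wooden cradle (62 mm wide, 102 mm long) next to the first, mouth away from the robot and 15 degrees up; z from base to mouth. Either cup may be the one nearer the tray. Leave it alone.
There are look-alikes about, which are no part of the job. What is shaped like the part that bears cup_center but blue is not meant. There is more than one size of the part that bears tray_in; the job needs the smaller.

How it is judged (in metres and radians):
On the way, in this order (a step that is already met when the one before it is completed fails the run):
1. the cup is mouth-down (within about 22 degrees) over the middle of the tray (within 40 mm), its rim within about 20 mm of the tray floor (angle between cup_center's own z axis and vertical above 2.75 rad and horizontal distance between cup_center and tray_in below 0.04 m and z of cup_center in the frame of tray_in below 0.058 m), for 0.2 s.
2. still mouth-down (within 29 degrees) and within 50 mm of the tray's middle, the cup is lifted until its rim is 30 mm clear of the tray floor, leaving all four weights within 60 mm of the middle (angle between cup_center's own z axis and vertical above 2.63 rad and horizontal distance between cup_center and tray_in below 0.05 m and z of cup_center in the frame of tray_in above 0.068 m and horizontal distance between each of weight0, weight1, weight2, weight3 and tray_in below 0.06 m and z of each of weight0, weight1, weight2, weight3 in the frame of tray_in below 0.04 m), for 0.1 s.
At the end, for the whole second after the job is handed in: All four weights lie in the tray within 60 mm of its middle; the wide cup stands mouth-down (within 10 degrees) on the bench clear of the tray, more than 110 mm from the tray's middle; the narrow cup is within 20 mm of where it was (horizontal distance between each of weight0, weight1, weight2, weight3 and tray_in below 0.06 m and z of each of weight0, weight1, weight2, weight3 in the frame of tray_in below 0.04 m and angle between cup_center's own z axis and vertical above 2.97 rad and height (world z) of cup_center between 0.03 and 0.045 m and horizontal distance between cup_center and tray_in above 0.11 m and distance of narrow_cup_center from where it was at the start of the episode below 0.02 m); the robot touches nothing.
It fails at once if the narrow cup is moved by more than 20 mm (distance of narrow_cup_center from where it was at the start of the episode above 0.02 m).
It also fails if it takes over 64 s, if anything falls off the work surface, if the arm or the gripper's body presses on something with over 40 N, if the wrist force passes 120 N, or if a joint passes its speed limit or range.

## Working session

There is one attempt and no reset: what is moved stays moved. The work goes in short steps, Python scripts to look and compute and a tool call to move; the robot and the scene stay as the last step left them, time stands still between calls to the robot, and variables do not carry over. Pictures are saved under pics/ and viewed, at most 10 in all, crops included, and the job is handed in when it is done.

Besides the shell and the picture viewer there is one more tool, called after "Request:" as name(argument=value, ...) on one line, values as JSON. move_arm: Moves the arm, as the interface text tells. Its arguments: {"type":"object","properties":{"increments":{"type":"array"},"grip_force":{"type":"number"}},"required":["increments"]}

```bash
mkdir -p pics; cat > h.py <<'E'
import numpy as np, cv2
from station import monitor, cams, ticket, bot
F=np.diag([1.,-1,-1])
def ray(n,uv):
    p=cams.camera_params(n);K=np.array([[p['fx'],0,p['cx']],[0,p['fy'],p['cy']],[0,0,1.]])
    V=np.array(p['view']);u=cv2.undistortPoints(np.array([[uv]],float),K,np.array(p['D'],float)).ravel()
    d=V[:3,:3].T@F@np.array([u[0],u[1],1]);o=-V[:3,:3].T@V[:3,3]
    return o,d
def atz(n,uv,z):
    o,d=ray(n,uv);return o+d*(z-o[2])/d[2]
def proj(n,P):
    p=cams.camera_params(n);K=np.array([[p['fx'],0,p['cx']],[0,p['fy'],p['cy']],[0,0,1.]])
    V=np.array(p['view']);c=(F@(V[:3,:3]@np.atleast_2d(P).T+V[:3,3:])).T
    return cv2.projectPoints(c,np.zeros(3),np.zeros(3),K,np.array(p['D'],float))[0][:,0]
def snap(n,f):
    im=cv2.cvtColor(cams.get_image(n),cv2.COLOR_RGB2BGR);cv2.imwrite('pics/'+f,im);return im
E
python3 - <<'E'
from h import *
a=snap('top','top0.png');b=snap('side','side0.png')
for n in('top','side'):
  o,d=ray(n,(256,192));print(n,o.round(),(d/np.linalg.norm(d)).round(2))
s=monitor.read_state();print(s['time_s'],np.round(s['eef_pos'],1),np.round(s['orientation'],3),s['width'],bot.finger_overhang)
E
```

```text
top [ 389.  -23. 1104.] [ 0.05  0.   -1.  ]
side [ -2. 617. 901.] [ 0.43 -0.55 -0.72]
0.1 [ 229.3 -581.1  303. ] [[ 0.93   0.367 -0.001]
 [ 0.367 -0.93   0.002]
 [-0.    -0.002 -1.   ]] 85.22294395985911 72.6
```

View pics/top0.png

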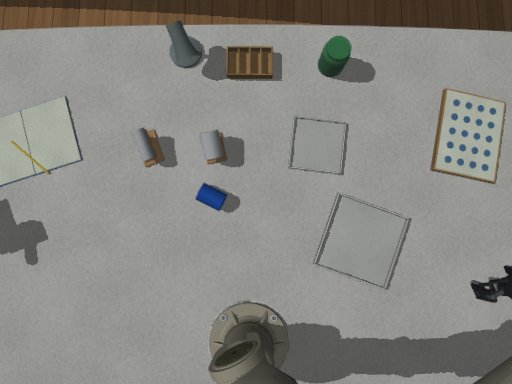

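View pics/side0.png

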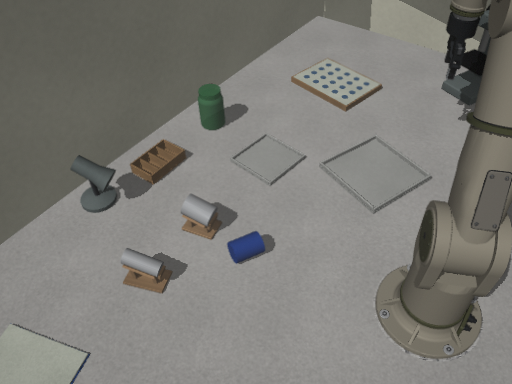

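Both pictures show the scene clearly. In the top view:
- **Cups:** grey wide cup in its cradle at (212,146), narrow cup at (148,147), and a blue look-alike at (211,196). The grey wide one fits the description.
- **Trays:** small tray at (319,146) and a larger one at (362,240). The small one is needed.

I'll confirm this in one enlarged crop.

```bash
python3 - <<'E'
from h import *
a=cv2.imread('pics/top0.png');b=cv2.imread('pics/side0.png')
A=cv2.resize(a[110:185,130:230],(800,600),interpolation=cv2.INTER_CUBIC)
B=cv2.resize(a[105:185,280:360],(400,400),interpolation=cv2.INTER_CUBIC)
C=cv2.resize(b[180:260,170:250],(400,400),interpolation=cv2.INTER_CUBIC)
A=cv2.resize(a[110:170,180:240],(400,400),interpolation=cv2.INTER_CUBIC)
D=cv2.resize(b[230:300,110:180],(200,200))
cv2.imwrite('pics/crop.png',cv2.resize(np.vstack([np.hstack([A,C]),np.hstack([B[:,:],cv2.resize(D,(400,400))])]),(600,600)))
for n in [(319,146),(362,240)]:print(atz('top',n,4).round())
# small tray corners
c=[(294.5,117),(347.5,122.5),(343.5,174.5),(289.5,168)]
P=np.array([atz('top',p,14) for p in c]);print(P.round(),[np.linalg.norm(P[i]-P[i-1]).round() for i in range(4)],P.mean(0))
print(atz('top',(212,146),80),atz('top',(148,147),80),atz('side',(200,211),80))
E
```

```text
[ 583. -213.    4.]
[ 299. -341.    4.]
[[ 669. -138.   14.]
 [ 654. -300.   14.]
 [ 495. -285.   14.]
 [ 514. -122.   14.]] [np.float64(156.0), np.float64(162.0), np.float64(159.0), np.float64(163.0)] [ 582.95761738 -211.20392175   14.        ]
[568.22910967 102.1720004   80.        ] [565.42689089 284.44776873  80.        ] [562.60003764 118.9855053   80.        ]
```

View pics/crop.png

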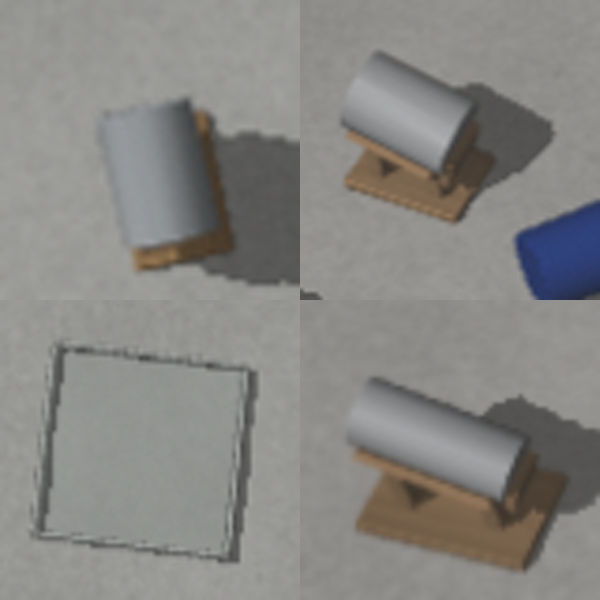

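The crop confirms the grey wide cup (mouth at top in the top view, wooden cradle) and the small tray (sides come out at 160 mm, centre about (583,-212)). Next I'll fit the cup pose from its outline edges in both views.

```bash
cat > fit.py <<'E'
from h import *
from scipy.optimize import least_squares
T={'top':np.array([(100,112),(190,98),(217,232),(133,246)])/5+[180,110],
'side':np.array([(75,52),(175,103),(137,175),(42,100)])/3.75+[170,180]}
t=np.linspace(0,2*np.pi,60)
def pts(x,y,yaw,z=65,D=56,L=76):
    p=np.radians(15);a=np.array([np.cos(yaw)*np.cos(p),np.sin(yaw)*np.cos(p),np.sin(p)])
    s=np.array([-np.sin(yaw),np.cos(yaw),0]);u=np.cross(a,s)
    r=D/2*(np.outer(np.cos(t),s)+np.outer(np.sin(t),u))
    return np.vstack([r+a*L/2,r-a*L/2])+[x,y,z]
def res(v):
    o=[]
    for n,q in T.items():
        P=proj(n,pts(*v))
        for i in range(4):
            e=q[(i+1)%4]-q[i];nn=np.array([e[1],-e[0]])/np.hypot(*e)
            o.append((P@nn).max()-q[i]@nn)
    return o
if __name__=='__main__':
    f=least_squares(res,[565,110,0.1],x_scale=[10,10,.1],loss='soft_l1');print(f.x,np.round(res(f.x),2))
    f=least_squares(res,list(f.x)+[65],x_scale=[10,10,.1,10]);print(f.x,np.round(res(f.x),2))
E
python3 fit.py
```

```text
[5.76677558e+02 1.04405226e+02 2.13244771e-01] [0.69 1.22 0.18 1.21 2.33 2.97 3.79 0.5 ]
[5.77007568e+02 1.04001267e+02 2.15589831e-01 6.72221152e+01] [ 0.98  1.37 -0.03  1.1   2.93  2.56  3.31  1.03]
```

```bash
python3 - <<'E'
from h import *
from fit import pts
out=[]
for n,f,(x0,y0) in(('top','top0.png',(180,110)),('side','side0.png',(165,175))):
    im=cv2.resize(cv2.imread('pics/'+f)[y0:y0+70,x0:x0+70],(400,400),interpolation=cv2.INTER_CUBIC);k=400/70
    h=cv2.convexHull(((proj(n,pts(577,104,.215))-[x0,y0]+.5)*k).astype(np.float32)).astype(int)
    cv2.polylines(im,[h],True,(0,0,255),1);out.append(im)
cv2.imwrite('pics/ov.png',np.hstack(out))
E
```

```text
(no output)
```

View pics/ov.png

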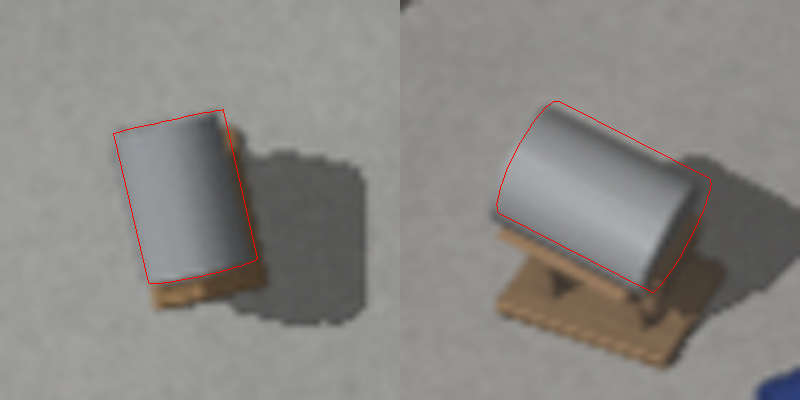

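```bash
python3 - <<'E'
from h import *
print([a for a in dir(bot) if a[0]!='_'],[a for a in dir(monitor) if a[0]!='_'])
s=monitor.read_state();R=np.array(s['orientation']);p=np.array(s['eef_pos'])
from scipy.spatial.transform import Rotation as Ro
C=np.array([576,105,65.]);yaw=.215
def tool(yaw,lean=np.radians(52.5),flip=1):
    z=np.array([np.cos(yaw)*np.sin(lean),np.sin(yaw)*np.sin(lean),-np.cos(lean)])
    y=flip*np.array([-np.sin(yaw),np.cos(yaw),0]);return np.c_[np.cross(y,z),y,z]
for f in(1,-1):
  T=tool(yaw,flip=f);print(f,(R.T@T).round(3).tolist(),Ro.from_matrix(R.T@T).as_rotvec().round(3))
  for back in(54+130,54):print(back,(C-T[:,2]*back).round(), (R.T@(C-T[:,2]*back-p)/1000).round(4))
E
```

```text
['MotionError', 'finger_overhang'] ['read_state']
1 [[-0.601, 0.16, 0.783], [-0.096, -0.987, 0.128], [0.794, 0.002, 0.609]] [-1.325 -0.109 -2.687]
184 [433.  74. 177.] [ 0.4302 -0.5341  0.1269]
54 [534.  96.  98.] [ 0.532  -0.5174  0.206 ]
-1 [[0.601, -0.16, 0.783], [0.096, 0.987, 0.128], [-0.794, -0.002, 0.609]] [-0.075  0.914  0.149]
184 [433.  74. 177.] [ 0.4302 -0.5341  0.1269]
54 [534.  96.  98.] [ 0.532  -0.5174  0.206 ]
```

```bash
cat >> h.py <<'E'
from scipy.spatial.transform import Rotation as Ro
def tool(yaw,lean,flip=-1,phi=0):
    lean=np.radians(lean)
    z=np.array([np.cos(yaw)*np.sin(lean),np.sin(yaw)*np.sin(lean),-np.cos(lean)])
    y=flip*np.array([-np.sin(yaw),np.cos(yaw),0]);return np.c_[np.cross(y,z),y,z]@Ro.from_rotvec([0,0,phi]).as_matrix()
def delta(T,pos,R=None,p=None):
    s=monitor.read_state()
    R=np.array(s['orientation']) if R is None else R; p=np.array(s['eef_pos']) if p is None else p
    return (R.T@(np.array(pos)-p)/1000).round(4).tolist(),Ro.from_matrix(R.T@T).as_rotvec().round(4).tolist()
E
python3 - <<'E'
from h import *
print(delta(tool(-.56,25,phi=-0.8),[520,-330,300]))
E
```

```text
([0.3626, -0.1268, 0.0032], [-0.3349, 0.2824, 0.1334])
```

Request:
move_arm(increments=[[0,[0.363,-0.127,0.003],[-0.335,0.282,0.133]],[0,[0.363,-0.127,0.003],[-0.335,0.282,0.133]],[0,[0.363,-0.127,0.003],[-0.335,0.282,0.133]],[0,[0.363,-0.127,0.003],[-0.335,0.282,0.133]],[0,[0.363,-0.127,0.003],[-0.335,0.282,0.133]],[0,[0.363,-0.127,0.003],[-0.335,0.282,0.133]],[0,[0.363,-0.127,0.003],[-0.335,0.282,0.133]],[0,[0.363,-0.127,0.003],[-0.335,0.282,0.133]],[0,[0.363,-0.127,0.003],[-0.335,0.282,0.133]],[0,[0.363,-0.127,0.003],[-0.335,0.282,0.133]],[0,[0.363,-0.127,0.003],[-0.335,0.282,0.133]],[0,[0.363,-0.127,0.003],[-0.335,0.282,0.133]]])

```text
time_s: 1.1
eef_pos: [520.9, -329.0, 300.3]
orientation: [[0.916, 0.183, 0.358], [0.275, -0.935, -0.225], [0.293, 0.304, -0.906]]
wrist_force: [-1.2, -0.2, -0.3]
width: 85.3
gripper_force: 0.0
```

```bash
python3 - <<'E'
from h import *
s=monitor.read_state();print(s['time_s'],np.round(s['q'],2),np.round(s['eef_pos']),np.round(s['orientation'],2).tolist())
T=tool(.215,52.5);print(delta(T,np.array([576,105,65])-T[:,2]*174+[0,0,25]))
E
```

```text
1.1 [ 0.74  0.13 -0.26  1.76  0.09  0.82 -0.89] [ 521. -329.  300.] [[0.92, 0.18, 0.36], [0.28, -0.93, -0.22], [0.29, 0.3, -0.91]]
([0.0076, -0.4245, -0.0249], [0.2687, 0.6016, 0.1635])
```

Request:
move_arm(increments=[[0,[0.008,-0.4245,-0.025],[0.269,0.602,0.163]],[0,[0.008,-0.4245,-0.025],[0.269,0.602,0.163]],[0,[0.008,-0.4245,-0.025],[0.269,0.602,0.163]],[0,[0.008,-0.4245,-0.025],[0.269,0.602,0.163]],[0,[0.008,-0.4245,-0.025],[0.269,0.602,0.163]],[0,[0.008,-0.4245,-0.025],[0.269,0.602,0.163]],[0,[0.008,-0.4245,-0.025],[0.269,0.602,0.163]],[0,[0.008,-0.4245,-0.025],[0.269,0.602,0.163]],[0,[0.008,-0.4245,-0.025],[0.269,0.602,0.163]],[0,[0.008,-0.4245,-0.025],[0.269,0.602,0.163]],[0,[0.008,-0.4245,-0.025],[0.269,0.602,0.163]],[0,[0.008,-0.4245,-0.025],[0.269,0.602,0.163]]])

```text
time_s: 2.1
eef_pos: [503.3, -27.9, 259.0]
orientation: [[0.62, 0.208, 0.757], [0.126, -0.978, 0.166], [0.775, -0.008, -0.632]]
wrist_force: [0.3, -1.7, -1.4]
width: 85.5
gripper_force: 0.0
```

```bash
python3 - <<'E'
from h import *
s=monitor.read_state();print(s['time_s'],np.round(s['q'],2),np.round(s['eef_pos']),np.round(s['orientation'],3).tolist())
T=tool(.215,52.5);C=np.array([576,105,65])
print(delta(T,C-T[:,2]*110),delta(T,C-T[:,2]*54))
E
```

```text
2.1 [ 1.21 -0.25 -0.92  2.33 -1.43  0.53  0.01] [503. -28. 259.] [[0.62, 0.208, 0.757], [0.126, -0.978, 0.166], [0.775, -0.008, -0.632]]
([-0.0919, -0.1134, 0.0898], [-0.0006, 0.0299, -0.0094]) ([-0.0902, -0.1134, 0.1457], [-0.0006, 0.0299, -0.0094])
```

```bash
cat > kin.py <<'E'
from h import *
from scipy.optimize import least_squares
import itertools
D=[([1.132,.383,.016,1.37,-.006,1.388,-.046],[229.4,-581.4,303.9],[[.93,.367,-.001],[.367,-.93,.002],[0,-.002,-1]]),
([.74,.13,-.26,1.76,.09,.82,-.89],[521,-329,300.3],[[0.916,0.183,0.358],[0.275,-0.935,-0.225],[0.293,0.304,-0.906]]),
([1.21,-.25,-.92,2.33,-1.43,.53,.01],[503.3,-27.9,259.],[[0.62,0.208,0.757],[0.126,-0.978,0.166],[0.775,-0.008,-0.632]])]
def fk(q,sg,g):
    d1,d3,a3,a4,d5,a6,d7,o1,o7=g[:9]
    z=lambda t:Ro.from_rotvec([0,0,t]).as_matrix();y=lambda t:Ro.from_rotvec([0,t,0]).as_matrix()
    R=z(sg[0]*q[0]+o1)@y(q[1]);p=np.array([0,0,d1])
    R=R@z(sg[1]*q[2]);p=p+R@[a3,0,d3];R=R@y(q[3])@z(sg[2]*q[4]);p=p+R@[a4,0,d5]
    R=R@y(q[5]);p=p+R@[a6,0,d7];return p,R@z(sg[3]*q[6]+o7)
def res(g,sg):
    o=[]
    for q,p,R in D:
        P,M=fk(q,sg,g);o+=list((P-p)/3)+list((M-np.array(R)).ravel()*60)
    return np.array(o+list(np.array(g[2:4])*.01)+[g[5]*.01])
if __name__=='__main__':
    O=[]
    for sg in itertools.product((1,-1),repeat=4):
        for o1 in(-2.3,0,3.1):
            for o7 in(0,1.57,3.14,-1.57):
                f=least_squares(res,[340,400,0,0,400,0,200,o1,o7],args=(sg,),x_scale=[100]*7+[1,1]);O.append((f.cost,sg,f.x.round(2)))
    O.sort(key=lambda t:t[0])
    for o in O[:6]:print(o)
    print(res(O[0][2],O[0][1]).round(1))
E
python3 kin.py
```

```text
(np.float64(9.409867246856418), (-1, -1, -1, -1), array([ 8.5560e+01,  5.5483e+02,  7.4390e+01, -8.4280e+01,  4.0387e+02,
        6.3340e+01,  2.7901e+02, -5.0000e-02,  1.5300e+00]))
(np.float64(9.409867246856487), (-1, -1, -1, -1), array([ 8.5560e+01,  5.5483e+02,  7.4390e+01, -8.4280e+01,  4.0387e+02,
        6.3340e+01,  2.7901e+02, -5.0000e-02,  1.5300e+00]))
(np.float64(9.409867246856557), (-1, -1, -1, -1), array([ 8.5560e+01,  5.5483e+02,  7.4390e+01, -8.4280e+01,  4.0387e+02,
        6.3340e+01,  2.7901e+02, -5.0000e-02,  1.5300e+00]))
(np.float64(9.40986724685658), (-1, -1, -1, -1), array([ 8.5560e+01,  5.5483e+02,  7.4390e+01, -8.4280e+01,  4.0387e+02,
        6.3340e+01,  2.7901e+02, -5.0000e-02,  1.5300e+00]))
(np.float64(6622.824810160479), (-1, -1, -1, 1), array([ 8.5440e+01,  5.5878e+02,  7.1320e+01, -8.2050e+01,  4.0593e+02,
        6.3310e+01,  2.8095e+02, -5.0000e-02,  2.0600e+00]))
(np.float64(6622.82481016703), (-1, -1, -1, 1), array([ 8.5430e+01,  5.5878e+02,  7.1320e+01, -8.2050e+01,  4.0593e+02,
        6.3310e+01,  2.8095e+02, -5.0000e-02, -4.2300e+00]))
[ 0.5 -0.  -0.3  0.2 -0.5  0.1 -0.5 -0.2 -0.2 -0.   0.2  0.  -1.  -0.5
  0.6  0.4 -0.8 -0.7 -0.7  0.1 -1.2 -0.7  0.8  0.   0.4 -0.8 -0.3  0.2
 -1.6  0.2  0.4 -0.3 -2.4 -0.3  1.8 -0.3  0.7 -0.8  0.6]
```

```bash
cat >> kin.py <<'E'
SG=(-1,-1,-1,-1);G=[85.56,554.83,74.39,-84.28,403.87,63.34,279.01,-.05,1.53]
LO=np.array([-2.95,-.25,-1.52,.18,-1.44,.02,-3.01]);HI=np.array([2.95,2.06,1.56,2.33,4.58,2.06,3.01])
def ik(T,p,q0,w=.02):
    def r(q):
        P,M=fk(q,SG,G);return np.r_[(P-p)/5,(M-T).ravel()*40,w*(q-q0)]
    f=least_squares(r,np.clip(q0,LO+.01,HI-.01),bounds=(LO,HI));P,M=fk(f.x,SG,G)
    return f.x,np.linalg.norm(P-p),np.linalg.norm(M-T)
E
python3 - <<'E'
from kin import *
n=lambda az,q7:np.array([-az-.05,.2,0,2.1,0,.3,q7])
def show(l,T,p,q0):
    q,e,m=ik(T,np.array(p),q0);print(l,q.round(2),round(e,1),round(m,3));return q
C=np.array([576,105,65.])
for lean in(45,50,52.5):
  for up in(0,60,120):
    T=tool(.215,lean);show((lean,up),T,C-T[:,2]*54+[0,0,up],n(.18,-1.57))
print('tray')
Ct=np.array([583,-212,47.])
for lean in(45,52.5):
  for az in(-.36,):
   for up in(0,60,120):
    for phi in(0,-1.57,-3.14):
      T=tool(az,lean,phi=phi);show((lean,up,phi),T,Ct-T[:,2]*54+[0,0,up],n(az,-1.57-phi))
E
```

```text
(45, 0) [-0.97  0.14  0.78  2.33 -1.44  0.12 -0.18] 25.1 0.134
(45, 60) [ 1.39 -0.18 -1.52  2.33 -1.38  0.23 -0.27] 13.1 0.035
(45, 120) [-0.33 -0.09  0.11  2.32 -0.16  0.13 -1.42] 0.0 0.0
(50, 0) [-0.31  0.09  0.06  2.33 -1.44  0.02 -0.16] 39.0 0.214
(50, 60) [ 1.34 -0.1  -1.52  2.33 -1.44  0.13 -0.19] 24.0 0.111
(50, 120) [ 0.88 -0.17 -1.02  2.33 -1.44  0.2  -0.2 ] 2.9 0.015
(52.5, 0) [-0.25  0.08 -0.    2.33 -1.44  0.02 -0.16] 43.4 0.266
(52.5, 60) [ 1.26 -0.06 -1.47  2.33 -1.44  0.08 -0.18] 29.3 0.158
(52.5, 120) [ 0.67 -0.14 -0.85  2.33 -1.44  0.14 -0.19] 10.1 0.054
tray
(45, 0, 0) [-0.11  0.15  0.39  2.31 -1.44  0.02 -0.24] 14.4 0.143
(45, 0, -1.57) [ 0.39  0.19 -0.1   2.33  2.97  0.15 -3.01] 2.8 0.012
(45, 0, -3.14) [ 0.24  0.19  0.06  2.33  3.14  0.15 -1.63] 2.6 0.011
(45, 60, 0) [ 0.9   0.07 -0.58  2.31  1.43  0.02 -3.01] 2.6 0.026
(45, 60, -1.57) [ 0.99  0.08 -0.69  2.3   1.92  0.04 -1.93] 0.0 0.0
(45, 60, -3.14) [ 0.99  0.08 -0.69  2.3   1.92  0.04 -0.36] 0.0 0.0
(45, 120, 0) [ 0.32 -0.02 -0.02  2.28  0.1   0.09 -1.72] 0.0 0.0
(45, 120, -1.57) [ 0.32 -0.02 -0.02  2.28  0.1   0.09 -0.15] 0.0 0.0
(45, 120, -3.14) [ 0.32 -0.02 -0.02  2.28  0.1   0.09  1.42] 0.0 0.0
(52.5, 0, 0) [-0.19  0.14  0.47  2.31 -1.44  0.02 -0.24] 30.5 0.303
(52.5, 0, -1.57) [-0.19  0.14  0.47  2.31 -1.44  0.02  1.33] 30.5 0.303
(52.5, 0, -3.14) [-0.19  0.14  0.47  2.31 -1.44  0.02  2.9 ] 30.5 0.303
(52.5, 60, 0) [ 1.15  0.06 -0.83  2.31  1.44  0.02 -3.01] 18.7 0.186
(52.5, 60, -1.57) [ 0.5   0.1  -0.21  2.33  2.97  0.18 -3.01] 9.1 0.038
(52.5, 60, -3.14) [ 0.16  0.1   0.14  2.33  3.14  0.17 -1.63] 8.9 0.037
(52.5, 120, 0) [-0.53 -0.05  0.85  2.3   1.44  0.02 -3.01] 6.7 0.066
(52.5, 120, -1.57) [-1.36 -0.19  1.56  2.31  2.03  0.23 -2.  ] 0.0 0.0
(52.5, 120, -3.14) [-1.36 -0.19  1.56  2.31  2.03  0.23 -0.43] 0.0 0.0
```

```bash
cat >> kin.py <<'E'
def best(T,p,q5s=(0,1.5,3.1),seed=None,n=12):
    rng=np.random.default_rng(0);O=[]
    az=np.arctan2(p[1],p[0])
    for k in range(n):
        for q5 in q5s:
            for q7 in(-1.5,1.5):
                q0=np.array([-az-.05,.2,0,2.,q5,.3,q7])+rng.normal(0,.25,7)*(k>0)
                O.append(ik(T,p,q0,.003))
    O.sort(key=lambda o:round(o[1],0)*1+o[2]*50+.05*abs(o[0][2]));return O
E
python3 - <<'E'
from kin import *
C=np.array([576,105,65.]);Ct=np.array([583,-212,47.])
for nm,c,az in(('cup',C,.215),('tray',Ct,-.36)):
  for lean in(45,52.5):
   for up in(0,80):
    for phi in((0,) if nm=='cup' else (0,-3.14)):
      T=tool(az,lean,phi=phi);O=best(T,c-T[:,2]*54+[0,0,up],n=4)
      for q,e,m in O[:2]:print(nm,lean,up,phi,q.round(2),round(e,1),round(m,3))
E
```

```text
cup 45 0 0 [ 0.15  0.1  -0.38  2.33  3.14  0.02  1.58] 16.7 0.06
cup 45 0 0 [ 0.15  0.1  -0.38  2.33  3.14  0.02  1.58] 16.7 0.06
cup 45 80 0 [-1.8  -0.25  1.45  2.33  1.42  0.24 -2.91] 2.3 0.008
cup 45 80 0 [ 1.36 -0.2  -1.46  2.33 -1.44  0.26 -0.2 ] 1.6 0.008
cup 52.5 0 0 [ 0.17  0.12 -0.4   2.33  3.14  0.1   1.59] 37.6 0.165
cup 52.5 0 0 [ 0.17  0.12 -0.4   2.33  3.14  0.1   1.59] 37.6 0.165
cup 52.5 80 0 [-0.95 -0.06  0.72  2.33  3.14  0.02  1.58] 13.8 0.054
cup 52.5 80 0 [-0.95 -0.06  0.72  2.33  3.14  0.02  1.58] 13.8 0.054
tray 45 0 0 [0.23 0.19 0.06 2.33 3.14 0.15 1.51] 2.6 0.011
tray 45 0 0 [0.23 0.19 0.07 2.33 3.14 0.15 1.51] 2.6 0.011
tray 45 0 -3.14 [ 0.23  0.19  0.06  2.33  3.14  0.15 -1.63] 2.6 0.011
tray 45 0 -3.14 [ 0.23  0.19  0.06  2.33  3.14  0.15 -1.63] 2.6 0.011
tray 45 80 0 [ 1.14  0.05 -0.82  2.32  1.13  0.02 -2.71] 0.0 0.0
tray 45 80 0 [ 1.14  0.05 -0.82  2.32  1.13  0.02 -2.71] 0.0 0.0
tray 45 80 -3.14 [ 1.14  0.05 -0.82  2.32  1.13  0.02  0.43] 0.0 0.0
tray 45 80 -3.14 [ 1.14  0.05 -0.82  2.32  1.13  0.02  0.43] 0.0 0.0
tray 52.5 0 0 [0.23 0.23 0.07 2.33 3.14 0.26 1.51] 25.0 0.098
tray 52.5 0 0 [0.23 0.23 0.07 2.33 3.14 0.26 1.51] 25.0 0.098
tray 52.5 0 -3.14 [ 0.23  0.23  0.07  2.33  3.14  0.26 -1.63] 25.0 0.098
tray 52.5 0 -3.14 [ 0.23  0.23  0.07  2.33  3.14  0.26 -1.63] 25.0 0.098
tray 52.5 80 0 [0.07 0.06 0.23 2.33 3.14 0.15 1.51] 2.9 0.012
tray 52.5 80 0 [0.07 0.06 0.23 2.33 3.14 0.15 1.51] 2.9 0.012
tray 52.5 80 -3.14 [ 0.07  0.06  0.23  2.33  3.14  0.15 -1.63] 2.9 0.012
tray 52.5 80 -3.14 [ 0.07  0.06  0.23  2.33  3.14  0.15 -1.63] 2.9 0.012
```

```bash
python3 - <<'E'
from kin import *
T=tool(.15,30);p=np.array([520,70,300.])
print(ik(T,p,np.array([-.2,0,0,2,0,.5,-1.5])));print(delta(T,p))
E
```

```text
(array([-0.18557477, -0.07311252,  0.00573927,  2.02270226, -0.01566707,
        0.66855259, -1.58163812]), np.float64(4.739746338767685e-06), np.float64(3.9152251607041093e-08))
([0.0544, -0.0926, 0.0029], [-0.0448, -0.3624, 0.0406])
```

Request:
move_arm(increments=[[0,[0.054,-0.093,0.003],[-0.045,-0.362,0.041]],[0,[0.054,-0.093,0.003],[-0.045,-0.362,0.041]],[0,[0.054,-0.093,0.003],[-0.045,-0.362,0.041]],[0,[0.054,-0.093,0.003],[-0.045,-0.362,0.041]],[0,[0.054,-0.093,0.003],[-0.045,-0.362,0.041]],[0,[0.054,-0.093,0.003],[-0.045,-0.362,0.041]]])

```text
time_s: 2.6
eef_pos: [515.8, 66.2, 291.7]
orientation: [[0.819, 0.195, 0.54], [0.149, -0.981, 0.128], [0.554, -0.024, -0.832]]
wrist_force: [-0.2, 1.0, -0.9]
width: 85.0
gripper_force: 0.0
```

```bash
python3 - <<'E'
from kin import *
s=monitor.read_state();q=s['q'];P,M=fk(q,SG,G)
print(s['time_s'],np.round(q,3).tolist(),np.round(s['eef_pos'],1).tolist(),np.round(s['orientation'],3).tolist());print(P-s['eef_pos'],np.abs(M-s['orientation']).max())
E
```

```text
2.6 [1.082, -0.238, -1.075, 2.065, -0.525, 0.661, -1.095] [515.8, 66.2, 291.7] [[0.819, 0.195, 0.54], [0.149, -0.981, 0.128], [0.554, -0.024, -0.832]]
[ 1.0628178  14.11938968  7.60599995] 0.02712492653390919
```

Request:
move_arm(increments=[[0,[0,0,0],[0,0,0]],[0,[0,0,0],[0,0,0]],[0,[0,0,0],[0,0,0]],[0,[0,0,0],[0,0,0]],[0,[0,0,0],[0,0,0]],[0,[0,0,0],[0,0,0]]])

```text
time_s: 3.1
eef_pos: [515.4, 66.2, 290.4]
orientation: [[0.818, 0.197, 0.54], [0.149, -0.98, 0.132], [0.555, -0.027, -0.831]]
wrist_force: [0.2, -0.2, 0.6]
width: 85.3
gripper_force: 0.0
```

```bash
cat > kin2.py <<'E'
import kin,json
from kin import *
s=monitor.read_state()
kin.D.append(([1.082,-.238,-1.075,2.065,-.525,.661,-1.095],[515.8,66.2,291.7],[[0.819,0.195,0.54],[0.149,-0.981,0.128],[0.554,-0.024,-0.832]]))
try:E=json.load(open('d.json'))
except Exception:E=[]
E.append((list(map(float,s['q'])),list(map(float,s['eef_pos'])),np.array(s['orientation']).tolist()));json.dump(E,open('d.json','w'))
kin.D+=E
f=least_squares(res,G,args=(SG,),x_scale=[100]*7+[1,1],loss='soft_l1')
print(s['time_s'],np.round(s['q'],3).tolist(),np.round(s['eef_pos'],1));print(f.x.round(2).tolist(),res(f.x,SG).round(1)[:-3].reshape(-1,12)[:,:3])
E
python3 kin2.py
```

```text
3.1 [1.08, -0.237, -1.073, 2.068, -0.532, 0.658, -1.085] [515.4  66.2 290.4]
[208.87, 470.35, 22.88, -1.14, 446.67, 10.17, 253.42, -0.05, 1.53] [[ 1.2 -0.  -0.2]
 [-3.   2.2  0.4]
 [ 0.1 -0.1 -0.4]
 [ 0.5  0.4  0.1]
 [ 0.5  0.4  0.2]]
```

```bash
cat > kin3.py <<'E'
import json
import kin
from kin import *
kin.D.append(([1.082,-.238,-1.075,2.065,-.525,.661,-1.095],[515.8,66.2,291.7],[[0.819,0.195,0.54],[0.149,-0.981,0.132],[0.554,-0.024,-0.832]]))
kin.D+=json.load(open('d.json'))
X=[G,G,G,G]
for W in(0.01,1):
  def r2(g):
    r=res(g,SG);r[-3:]*=W/.01;r[12:24]*=.2;return r
  f=least_squares(r2,[300,400,0,0,400,0,250,-.05,1.53],x_scale=[100]*7+[1,1]);r=res(f.x,SG)[:-3].reshape(-1,12)
  print(W,f.cost,f.x.round(2).tolist(),(r[:,:3]*3).round(1).tolist())
E
python3 kin3.py
```

```text
0.01 11.303386655923342 [222.87, 453.03, 25.75, 6.82, 449.68, 9.23, 241.42, -0.04, 1.53] [[5.1, 2.0, -0.0], [-10.1, 10.7, 0.4], [-0.3, 0.2, -0.2], [0.4, -0.1, -0.0], [0.5, 0.2, 0.2]]
1 13.553280202262238 [217.49, 479.53, 0.21, 0.1, 451.03, -0.18, 274.1, -0.05, 1.53] [[2.1, 2.7, 2.4], [-9.0, 5.5, 4.9], [-0.8, 0.5, -3.4], [1.2, 1.9, 0.3], [1.3, 2.1, 0.5]]
```

```bash
cat > t.py <<'E'
import kin
from kin import *
C=np.array([576,105,65.]);Ct=np.array([583,-212,47.])
for G2 in ([222.87,453.03,25.75,6.82,449.68,9.23,241.42,-.04,1.53],[217.49,479.53,0.21,0.1,451.03,-0.18,274.1,-0.05,1.53]):
 kin.G=G2;print('G')
 for nm,c,az in(('cup',C,.215),('tray',Ct,-.36)):
  for lean in(45,50,52.5):
   for up in(0,80):
      T=tool(az,lean);O=best(T,c-T[:,2]*52+[0,0,up],n=3)
      for q,e,m in O[:2]:print(nm,lean,up,q.round(2),round(e,1),round(m,3))
E
python3 t.py
```

```text
G
cup 45 0 [-1.38  1.15  1.56  2.33  4.19  1.08 -0.12] 0.4 0.001
cup 45 0 [-1.38  1.15  1.56  2.33  4.19  1.08 -0.12] 0.4 0.001
cup 45 80 [-0.22  0.08  0.06  2.29  4.58  0.07  0.16] 0.0 0.0
cup 45 80 [-0.22  0.08  0.06  2.29  4.58  0.07  0.16] 0.0 0.0
cup 50 0 [-1.36  1.24  1.56  2.33  4.08  1.14 -0.12] 14.4 0.048
cup 50 0 [-1.36  1.24  1.56  2.33  4.08  1.14 -0.12] 14.4 0.048
cup 50 80 [-1.49  0.62  1.56  2.33  4.35  0.66  0.07] 3.2 0.013
cup 50 80 [-1.49  0.62  1.56  2.33  4.35  0.66  0.07] 3.2 0.013
cup 52.5 0 [-1.36  1.29  1.56  2.33  4.02  1.17 -0.12] 21.4 0.068
cup 52.5 0 [-1.36  1.29  1.56  2.33  4.02  1.17 -0.12] 21.4 0.068
cup 52.5 80 [-1.47  0.67  1.56  2.33  4.29  0.71  0.09] 10.4 0.04
cup 52.5 80 [-1.47  0.67  1.56  2.33  4.29  0.71  0.09] 10.4 0.04
tray 45 0 [0.28 0.36 0.02 2.28 3.11 0.28 1.54] 0.0 0.0
tray 45 0 [ 0.32  0.36 -0.02  2.28  3.07  0.28  1.59] 0.0 0.0
tray 45 80 [ 0.32  0.18 -0.03  2.24  2.78  0.08  1.87] 0.0 0.0
tray 45 80 [0.26 0.18 0.04 2.25 3.03 0.07 1.62] 0.0 0.0
tray 50 0 [0.29 0.38 0.01 2.32 3.12 0.44 1.54] 0.0 0.0
tray 50 0 [ 0.32  0.38 -0.02  2.32  3
[... 1181 characters left out ...]
.28 0.35 0.02 2.27 3.11 0.26 1.54] 0.0 0.0
tray 45 0 [ 0.31  0.35 -0.02  2.27  3.07  0.26  1.59] 0.0 0.0
tray 45 80 [ 0.31  0.18 -0.02  2.22  2.79  0.04  1.87] 0.0 0.0
tray 45 80 [0.25 0.18 0.05 2.22 3.03 0.04 1.63] 0.0 0.0
tray 50 0 [0.28 0.38 0.01 2.32 3.11 0.43 1.54] 0.0 0.0
tray 50 0 [ 0.32  0.38 -0.03  2.32  3.09  0.43  1.57] 0.0 0.0
tray 50 80 [ 0.31  0.19 -0.02  2.28  3.05  0.2   1.61] 0.0 0.0
tray 50 80 [0.26 0.19 0.03 2.28 3.09 0.2  1.56] 0.0 0.0
tray 52.5 0 [0.24 0.39 0.06 2.33 3.14 0.49 1.5 ] 4.0 0.013
tray 52.5 0 [0.24 0.39 0.06 2.33 3.14 0.49 1.5 ] 4.0 0.013
tray 52.5 80 [0.27 0.19 0.02 2.31 3.1  0.28 1.56] 0.0 0.0
tray 52.5 80 [ 0.32  0.19 -0.03  2.31  3.07  0.28  1.59] 0.0 0.0
```

```bash
cat > sim.py <<'E'
import kin
from kin import *
G3=[220,466,13,3,450,5,258,-.045,1.53];kin.G=G3
def FK(q):return fk(q,SG,G3)
def track(q,wps,rows=12,v=True):
    """min-norm tracking of pose list, clipped rates/limits"""
    q=np.array(q,float)
    for P,M in wps:
        for _ in range(rows*4):
            p,R=FK(q);e=np.r_[np.clip(np.linalg.norm(P-p),0,10)*(P-p)/max(np.linalg.norm(P-p),1e-9)/500,0,0,0]
            w=R@Ro.from_matrix(R.T@M).as_rotvec();a=np.linalg.norm(w);e[3:]=w*min(1,.031/max(a,1e-9))
            J=np.zeros((6,7))
            for i in range(7):
                d=q.copy();d[i]+=1e-5;pp,RR=FK(d);J[:3,i]=(pp-p)/1e-5/500;J[3:,i]=Ro.from_matrix(RR@R.T).as_rotvec()/1e-5
            act=np.ones(7,bool)
            for _ in range(4):
                Ja=J[:,act];dq=np.zeros(7);dq[act]=Ja.T@np.linalg.solve(Ja@Ja.T+1e-4*np.eye(6),e)
                bad=act&((q+dq<LO)|(q+dq>HI))
                if not bad.any():break
                act&=~bad
            q=np.clip(q+np.clip(dq,-.045,.045),LO,HI)
        p,R=FK(q)
        if v:print(q.round(2).tolist(),np.linalg.norm(P-p).round(1),np.linalg.norm(M-R).round(3))
    return q
E
python3 - <<'E'
from sim import *
q0=np.array([1.08,-.237,-1.073,2.068,-.532,.658,-1.085])
qT=np.array([-.05,.1,-.15,2.25,3.1,.12,1.6])
for W in([ [.6,0,-.6,2.0,.6,.6,-.3],[.1,0,-.2,2.0,1.6,.6,.4],[0,.0,-.15,2.1,2.6,.4,1.1]],[[.4,0,-.5,1.9,.5,.8,-.3],[0,0,-.2,1.9,1.5,.8,.4],[0,.0,-.15,2.0,2.5,.6,1.1]]):
  wp=[FK(np.array(w)) for w in W]+[FK(qT)]
  for P,M in wp:print('  wp',P.round(),M[:,2].round(2))
  track(q0,wp)
E
```

```text
wp [ 556. -111.  297.] [ 0.54 -0.34 -0.77]
  wp [ 623. -119.  415.] [ 0.79 -0.52 -0.33]
  wp [654.  13. 420.] [ 0.98 -0.1  -0.18]
  wp [582.  89. 215.] [ 0.78  0.13 -0.61]
[1.12, 0.02, -1.1, 1.97, 0.5, 0.64, -0.37] 0.0 0.268
[0.96, 0.06, -1.12, 1.91, 1.36, 0.75, 0.29] 0.1 0.529
[0.76, 0.1, -1.09, 2.07, 2.15, 0.72, 0.98] 0.1 0.826
[0.9, 0.8, -1.51, 2.32, 2.38, 1.05, 2.24] 11.7 0.854
  wp [555. -61. 324.] [ 0.47 -0.32 -0.82]
  wp [623. -96. 471.] [ 0.75 -0.61 -0.27]
  wp [670. -21. 523.] [ 0.97 -0.24  0.07]
  wp [582.  89. 215.] [ 0.78  0.13 -0.61]
[1.09, 0.01, -1.17, 1.88, 0.44, 0.82, -0.37] 0.0 0.195
[0.91, 0.06, -1.17, 1.81, 1.35, 0.93, 0.33] 0.1 0.371
[0.78, 0.08, -1.07, 1.95, 2.18, 0.81, 1.06] 0.1 0.555
[0.86, 0.85, -1.49, 2.33, 2.45, 1.16, 2.19] 15.4 0.946
```

```bash
python3 - <<'E'
from sim import *
q0=np.array([1.08,-.237,-1.073,2.068,-.532,.658,-1.085])
qT=np.array([-.05,.1,-.15,2.25,3.1,.12,1.6])
F_=lambda *a:FK(np.array(a,float))
A=[F_(0.3,0,-.1,2,1.5,.6,0.3),F_(.2,0,-.1,2,2.5,.5,1),FK(qT)]
print('direct');track(q0,A,24)
for az in(-.9,.5):
 print('ext',az);track(q0,[F_(-az,.4,0,1.2,0,1.0,-1.2)]+A,30)
print('right');track(q0,[F_(.9,0.2,0,1.7,0,.8,-1)]+A,30)
print('side');track(q0,[F_(1,0.2,0,1.7,0.6,.8,-.5),F_(.7,0.2,0,1.7,1.5,.8,0)]+A,30)
E
```

```text
direct
[1.17, -0.0, -0.97, 2.0, 1.5, 0.6, 0.3] 0.0 0.0
[1.09, 0.0, -0.99, 2.0, 2.5, 0.5, 1.0] 0.0 0.0
[0.61, 0.15, -0.87, 2.25, 2.41, 0.16, 2.33] 0.0 0.0
ext -0.9
[1.54, 0.6, -1.11, 1.2, 0.73, 1.13, -1.59] 0.0 0.0
[1.8, -0.25, -1.2, 2.06, -1.42, 0.03, -3.0] 43.5 0.275
[1.57, -0.25, -1.24, 1.8, 0.04, 0.03, -3.0] 54.3 0.225
[0.03, 0.06, -0.24, 2.19, 1.4, 0.02, -3.0] 23.7 0.033
ext 0.5
[0.11, 0.56, -1.03, 1.2, 0.66, 1.1, -1.55] 0.0 0.0
[1.22, -0.0, -1.02, 2.0, 1.5, 0.6, 0.3] 0.0 0.0
[1.13, 0.0, -1.03, 2.0, 2.5, 0.5, 1.0] 0.0 0.0
[0.64, 0.15, -0.9, 2.24, 2.38, 0.16, 2.36] 0.0 0.0
right
[1.65, 0.29, -0.91, 1.7, 0.37, 0.84, -1.28] 0.0 0.0
[1.23, 0.0, -1.03, 2.0, 1.5, 0.6, 0.3] 0.0 0.0
[1.14, 0.0, -1.04, 2.0, 2.5, 0.5, 1.0] 0.0 0.0
[0.64, 0.15, -0.91, 2.24, 2.37, 0.16, 2.37] 0.0 0.0
side
[1.84, 0.33, -1.03, 1.7, 0.96, 0.98, -0.73] 0.0 0.0
[1.5, 0.31, -0.97, 1.7, 1.69, 1.02, 0.01] 0.0 0.0
[1.46, -0.0, -1.26, 2.0, 1.5, 0.6, 0.3] 0.0 0.0
[1.32, 0.0, -1.22, 2.0, 2.5, 0.5, 1.0] 0.0 0.0
[0.62, 0.15, -0.88, 2.25, 2.39, 0.16, 2.35] 0.0 0.0
```

```bash
python3 - <<'E'
from sim import *
q0=np.array([1.08,-.237,-1.073,2.068,-.532,.658,-1.085])
qT=np.array([-.05,.1,-.15,2.25,3.1,.12,1.6])
F_=lambda *a:FK(np.array(a,float))
A=[F_(0.3,0,-.1,2,1.5,.6,0.3),F_(.2,0,-.1,2,2.5,.5,1),FK(qT)]
q=track(q0,A,24,False)
C=np.array([576,105,65.]);a=np.array([np.cos(.215)*.966,np.sin(.215)*.966,.259])
for L,sh in((42,6),(45,6),(47,8)):
    T=tool(.215,L);g=C+sh*a-52*T[:,2]
    print(L);q1=track(q,[(g+[0,0,90],T),(g,T),(g+[0,0,90],T)],24)
    ang=L+0;psi=105-L  # angle a-p
    for az,lt in((-.36,52),(-.36,psi)):
        w=[];
        for up,ph in((90,0),(40,0),(30,np.pi/2),(0,np.pi)):
            M=tool(az,lt,phi=ph);ct=np.array([583,-212,46+up]);
            w.append((ct+np.array([0,0,-sh if ph>3 else 0])-52*M[:,2],M))
        print(' tray',lt);q2=track(q1,w,30)
        M=tool(-.05,psi,phi=np.pi);b=np.array([640,-50,38-sh+3.])-52*M[:,2]
        track(q2,[(w[-1][0]+[0,0,100],M),(b+[0,0,100],M),(b,M)],24)
E
```

```text
42
[0.18, 0.14, -0.44, 2.29, 2.16, 0.04, 2.55] 35.1 0.031
[0.37, 0.31, -0.66, 2.3, 2.38, 0.2, 2.41] 0.0 0.0
[0.19, 0.14, -0.44, 2.29, 2.19, 0.05, 2.53] 35.8 0.031
 tray 52
[1.23, 0.32, -1.06, 2.3, 2.35, 0.37, 2.44] 0.0 0.0
[1.18, 0.5, -1.03, 2.32, 2.46, 0.54, 2.43] 0.0 0.0
[1.4, 0.95, -1.41, 2.32, 2.28, 0.89, 1.36] 0.0 0.0
[1.42, 1.37, -1.52, 2.33, 2.39, 1.18, 0.04] 0.0 0.0
[1.65, 0.99, -1.52, 2.33, 2.5, 0.52, -0.07] 6.0 0.006
[1.2, 1.08, -1.52, 2.33, 2.47, 0.96, -0.17] 6.6 0.006
[1.19, 1.72, -1.52, 2.33, 2.75, 1.23, 0.23] 8.1 0.004
 tray 63
[1.44, 1.24, -1.42, 2.33, 2.62, 1.06, 2.98] 64.5 0.013
[1.4, 1.27, -1.42, 2.33, 2.63, 1.11, 2.98] 34.1 0.007
[2.37, 1.99, -1.49, 2.33, 2.04, 0.67, 2.98] 275.6 0.255
[1.42, 1.65, -1.49, 2.33, 2.75, 1.26, 0.12] 30.1 0.005
[1.64, 0.98, -1.49, 2.33, 2.54, 0.51, -0.11] 12.4 0.01
[1.19, 1.03, -1.49, 2.33, 2.48, 0.93, -0.23] 6.9 0.006
[1.19, 1.71, -1.51, 2.33, 2.75, 1.22, 0.21] 7.4 0.004
45
[0.41, 0.1, -0.66, 2.29, 2.18, 0.04, 2.54] 7.2 0.023
[0.64, 0.43, -0.97, 2.33, 2.33, 0.37, 2.54] 0.0 0.0
[0.58, 0.12, -0.85, 2.29, 2.05, 0.08, 2.69] 9.1 0.029
 tray 
[... 959 characters left out ...]
] 0.0 0.0
[1.38, 0.77, -1.33, 2.32, 2.28, 0.75, 2.8] 0.0 0.0
[1.43, 1.15, -1.52, 2.32, 2.27, 1.05, 1.52] 0.0 0.0
[1.42, 1.39, -1.52, 2.33, 2.39, 1.19, 0.05] 0.0 0.0
[1.65, 0.89, -1.51, 2.31, 2.32, 0.46, 0.0] 0.0 0.0
[1.2, 0.91, -1.48, 2.3, 2.32, 0.83, -0.21] 0.0 0.0
[1.09, 1.14, -1.28, 2.32, 2.63, 0.97, -0.3] 0.0 0.0
 tray 58
[1.47, 0.79, -1.49, 2.32, 2.27, 0.81, 2.83] 14.5 0.011
[1.41, 0.94, -1.49, 2.32, 2.32, 0.95, 2.88] 43.7 0.017
[1.41, 1.24, -1.49, 2.32, 2.45, 1.1, 1.48] 19.4 0.009
[1.41, 1.49, -1.49, 2.32, 2.58, 1.22, 0.04] 19.6 0.007
[1.65, 0.9, -1.51, 2.32, 2.33, 0.47, 0.01] 0.0 0.0
[1.2, 0.92, -1.49, 2.3, 2.32, 0.84, -0.2] 0.0 0.0
[1.09, 1.15, -1.28, 2.32, 2.63, 0.97, -0.29] 0.0 0.0
```

```bash
cat > nx.py <<'E'
from sim import *
import sys
def st():
    s=monitor.read_state();print(s['time_s'],np.round(s['q'],2).tolist(),np.round(s['eef_pos']).tolist(),'z',np.round(np.array(s['orientation'])[:,2],2),'err',(FK(s['q'])[0]-s['eef_pos']).round());return s
E
python3 - <<'E'
from nx import *
st();P,M=FK(np.array([.3,0,-.1,2,1.5,.6,.3]));print(P,M[:,2],delta(M,P))
E
```

```text
3.1 [1.08, -0.24, -1.07, 2.07, -0.53, 0.66, -1.08] [515.0, 66.0, 290.0] z [ 0.54  0.13 -0.83] err [1. 1. 0.]
[ 553.59180022 -295.52398837  401.4673488 ] [ 0.57532476 -0.7244095  -0.37977926] ([0.0389, 0.359, -0.1194], [-0.4071, -1.3783, -2.5811])
```

```bash
python3 - <<'E'
from nx import *
q0=monitor.read_state()['q'];w=[FK(np.array(x)) for x in([.75,-.1,-.6,2.03,.5,.63,-.4],[.3,0,-.1,2,1.5,.6,.3])]
print(w[0][0],w[0][1][:,2],delta(w[0][1],w[0][0]));track(q0,w,22)
E
```

```text
[ 508.54408205 -173.86837045  318.77485473] [ 0.4864965  -0.42957067 -0.76078262] ([-0.0257, 0.2331, -0.0589], [-0.4183, -0.4581, -1.2968])
[1.19, -0.16, -0.98, 2.03, 0.34, 0.6, -0.27] 0.0 0.0
[1.2, -0.0, -1.0, 2.0, 1.5, 0.6, 0.3] 0.0 0.0
```

Request:
move_arm(increments=[[0,[-0.026,0.233,-0.059],[-0.418,-0.458,-1.297]],[0,[-0.026,0.233,-0.059],[-0.418,-0.458,-1.297]],[0,[-0.026,0.233,-0.059],[-0.418,-0.458,-1.297]],[0,[-0.026,0.233,-0.059],[-0.418,-0.458,-1.297]],[0,[-0.026,0.233,-0.059],[-0.418,-0.458,-1.297]],[0,[-0.026,0.233,-0.059],[-0.418,-0.458,-1.297]],[0,[-0.026,0.233,-0.059],[-0.418,-0.458,-1.297]],[0,[-0.026,0.233,-0.059],[-0.418,-0.458,-1.297]],[0,[-0.026,0.233,-0.059],[-0.418,-0.458,-1.297]],[0,[-0.026,0.233,-0.059],[-0.418,-0.458,-1.297]],[0,[-0.026,0.233,-0.059],[-0.418,-0.458,-1.297]],[0,[-0.026,0.233,-0.059],[-0.418,-0.458,-1.297]]])

```text
time_s: 4.1
eef_pos: [508.7, -172.2, 318.7]
orientation: [[0.294, 0.822, 0.488], [0.9, -0.067, -0.43], [-0.321, 0.566, -0.76]]
wrist_force: [-0.0, 0.4, -0.2]
width: 85.5
gripper_force: 0.0
```

```bash
python3 - <<'E'
from nx import *
s=st();w=[FK(np.array(x)) for x in([.3,0,-.1,2,1.5,.6,.3],[.2,0,-.1,2,2.5,.5,1])]
print(delta(w[0][1],w[0][0]));track(s['q'],w,22)
E
```

```text
4.1 [1.17, -0.17, -1.0, 2.04, 0.39, 0.63, -0.32] [509.0, -172.0, 319.0] z [ 0.49 -0.43 -0.76] err [-6. 10. -1.]
([-0.1243, 0.0921, 0.0121], [0.0215, -0.5405, -1.4544])
[1.2, -0.0, -1.0, 2.0, 1.5, 0.6, 0.3] 0.0 0.0
[1.12, 0.0, -1.02, 2.0, 2.5, 0.5, 1.0] 0.0 0.0
```

Request:
move_arm(increments=[[0,[-0.124,0.092,0.012],[0.02,-0.54,-1.45]],[0,[-0.124,0.092,0.012],[0.02,-0.54,-1.45]],[0,[-0.124,0.092,0.012],[0.02,-0.54,-1.45]],[0,[-0.124,0.092,0.012],[0.02,-0.54,-1.45]],[0,[-0.124,0.092,0.012],[0.02,-0.54,-1.45]],[0,[-0.124,0.092,0.012],[0.02,-0.54,-1.45]],[0,[-0.124,0.092,0.012],[0.02,-0.54,-1.45]],[0,[-0.124,0.092,0.012],[0.02,-0.54,-1.45]],[0,[-0.124,0.092,0.012],[0.02,-0.54,-1.45]],[0,[-0.124,0.092,0.012],[0.02,-0.54,-1.45]],[0,[-0.124,0.092,0.012],[0.02,-0.54,-1.45]],[0,[-0.124,0.092,0.012],[0.02,-0.54,-1.45]]])

```text
time_s: 5.1
eef_pos: [552.7, -296.4, 400.7]
orientation: [[-0.588, 0.58, 0.564], [-0.015, 0.688, -0.725], [-0.809, -0.435, -0.396]]
wrist_force: [0.6, -1.1, 0.4]
width: 85.2
gripper_force: 0.0
```

```bash
python3 - <<'E'
from nx import *
s=st();w=[FK(np.array(x)) for x in([.2,0,-.1,2,2.5,.5,1],[-.05,.1,-.15,2.25,3.1,.12,1.6])]
print(w[0][0],delta(w[0][1],w[0][0]));track(s['q'],w,22)
E
```

```text
5.1 [1.17, -0.01, -1.0, 2.01, 1.44, 0.67, 0.3] [553.0, -296.0, 401.0] z [ 0.56 -0.73 -0.4 ] err [-11.  10.  -5.]
[ 651.22323968 -174.37427844  500.99770973] ([-0.1409, 0.0975, -0.0727], [0.2519, -0.6267, -1.5908])
[1.1, 0.0, -1.0, 2.0, 2.5, 0.5, 1.0] 0.0 0.0
[0.62, 0.15, -0.88, 2.25, 2.4, 0.16, 2.34] 0.0 0.0
```

Request:
move_arm(increments=[[0,[-0.141,0.098,-0.073],[0.25,-0.63,-1.59]],[0,[-0.141,0.098,-0.073],[0.25,-0.63,-1.59]],[0,[-0.141,0.098,-0.073],[0.25,-0.63,-1.59]],[0,[-0.141,0.098,-0.073],[0.25,-0.63,-1.59]],[0,[-0.141,0.098,-0.073],[0.25,-0.63,-1.59]],[0,[-0.141,0.098,-0.073],[0.25,-0.63,-1.59]],[0,[-0.141,0.098,-0.073],[0.25,-0.63,-1.59]],[0,[-0.141,0.098,-0.073],[0.25,-0.63,-1.59]],[0,[-0.141,0.098,-0.073],[0.25,-0.63,-1.59]],[0,[-0.141,0.098,-0.073],[0.25,-0.63,-1.59]],[0,[-0.141,0.098,-0.073],[0.25,-0.63,-1.59]],[0,[-0.141,0.098,-0.073],[0.25,-0.63,-1.59]]])

```text
time_s: 6.1
eef_pos: [651.1, -175.1, 501.2]
orientation: [[-0.48, -0.143, 0.866], [-0.84, -0.211, -0.5], [0.254, -0.967, -0.018]]
wrist_force: [0.6, -0.4, 0.8]
width: 85.7
gripper_force: 0.0
```

```bash
cat >> nx.py <<'E'
C=np.array([576,105,65.]);A_=np.array([np.cos(.215)*.966,np.sin(.215)*.966,.259])
def grasp(L,sh,up=0,d=52):
    T=tool(.215,L);return C+sh*A_-d*T[:,2]+[0,0,up],T
E
python3 - <<'E'
from nx import *
s=st()
for L in(46,50):
  w=[grasp(L,6,110),grasp(46,6,30),grasp(46,6)];print(L,w[0][0],delta(w[0][1],w[0][0]));track(s['q'],w,26)
E
```

```text
6.1 [1.05, 0.02, -1.04, 2.01, 2.22, 0.66, 1.07] [651.0, -175.0, 501.0] z [ 0.87 -0.5  -0.02] err [-14.   2. -11.]
46 [545.11809895  98.25615828 212.67623526] ([-0.2519, 0.2365, -0.2232], [0.1291, -1.0977, -1.4811])
[0.57, 0.07, -0.82, 2.28, 1.84, 0.03, 2.87] 9.7 0.03
[0.75, 0.37, -1.09, 2.32, 2.21, 0.33, 2.64] 0.0 0.0
[0.89, 0.75, -1.35, 2.33, 2.12, 0.66, 2.96] 2.2 0.003
50 [542.74537361  97.73801388 209.9789557 ] ([-0.251, 0.2395, -0.2249], [0.1795, -1.0415, -1.4659])
[1.1, 0.14, -1.38, 2.31, 2.18, 0.12, 2.58] 0.0 0.0
[0.83, 0.43, -1.19, 2.32, 2.12, 0.38, 2.77] 0.0 0.0
[0.91, 0.79, -1.38, 2.33, 2.11, 0.7, 2.99] 2.2 0.003
```

Request:
move_arm(increments=[[0,[-0.251,0.239,-0.225],[0.16,-1.06,-1.47]],[0,[-0.251,0.239,-0.225],[0.16,-1.06,-1.47]],[0,[-0.251,0.239,-0.225],[0.16,-1.06,-1.47]],[0,[-0.251,0.239,-0.225],[0.16,-1.06,-1.47]],[0,[-0.251,0.239,-0.225],[0.16,-1.06,-1.47]],[0,[-0.251,0.239,-0.225],[0.16,-1.06,-1.47]],[0,[-0.251,0.239,-0.225],[0.16,-1.06,-1.47]],[0,[-0.251,0.239,-0.225],[0.16,-1.06,-1.47]],[0,[-0.251,0.239,-0.225],[0.16,-1.06,-1.47]],[0,[-0.251,0.239,-0.225],[0.16,-1.06,-1.47]],[0,[-0.251,0.239,-0.225],[0.16,-1.06,-1.47]],[0,[-0.251,0.239,-0.225],[0.16,-1.06,-1.47]]])

```text
time_s: 7.1
eef_pos: [580.1, 93.5, 233.2]
orientation: [[0.421, -0.112, 0.9], [-0.362, -0.931, 0.053], [0.832, -0.348, -0.432]]
wrist_force: [-0.4, -0.7, -0.6]
width: 85.7
gripper_force: 0.0
```

```bash
python3 - <<'E'
from nx import *
s=st()
w=[grasp(48,6,100),grasp(45,6,40),grasp(45,6)];print(w[0][0],delta(w[0][1],w[0][0]));track(s['q'],w,14)
E
```

```text
7.1 [1.04, 0.53, -1.52, 2.33, 2.27, 0.78, 2.25] [580.0, 94.0, 233.0] z [ 0.9   0.05 -0.43] err [  1. -20.   5.]
[543.90873768  97.99206375 201.34879153] ([-0.0433, 0.011, -0.0186], [0.072, -0.3086, -0.48])
[1.05, 0.19, -1.36, 2.29, 1.8, 0.16, 2.98] 0.0 0.0
[0.71, 0.3, -1.03, 2.31, 2.12, 0.24, 2.7] 0.0 0.0
[0.71, 0.47, -1.06, 2.33, 2.26, 0.41, 2.64] 0.0 0.0
```

```bash
python3 - <<'E'
from nx import *
s=st()
for L,u in((45,80),(46,80),(44,70)):
  w=[grasp(L,6,u),grasp(45,6,30),grasp(45,6)];print(L,u,delta(w[0][1],w[0][0]));track(s['q'],w,14)
E
```

```text
7.1 [1.04, 0.53, -1.52, 2.33, 2.27, 0.78, 2.25] [580.0, 94.0, 233.0] z [ 0.9   0.05 -0.43] err [  1. -20.   5.]
45 80 ([-0.0577, 0.0167, -0.0091], [0.0595, -0.36, -0.4824])
[0.24, 0.1, -0.48, 2.27, 1.71, 0.02, 3.0] 0.7 0.002
[0.65, 0.31, -0.96, 2.31, 2.24, 0.25, 2.58] 0.0 0.0
[0.65, 0.43, -0.98, 2.33, 2.33, 0.37, 2.55] 0.0 0.0
46 80 ([-0.0584, 0.0171, -0.0094], [0.0637, -0.3429, -0.4816])
[0.61, 0.13, -0.88, 2.29, 2.01, 0.08, 2.73] 0.0 0.0
[0.69, 0.33, -1.01, 2.31, 2.19, 0.27, 2.63] 0.0 0.0
[0.69, 0.45, -1.03, 2.33, 2.29, 0.39, 2.6] 0.0 0.0
44 70 ([-0.0653, 0.0197, -0.0045], [0.0553, -0.3771, -0.4832])
[0.18, 0.12, -0.43, 2.27, 1.72, 0.03, 3.0] 1.0 0.003
[0.63, 0.3, -0.94, 2.31, 2.26, 0.25, 2.55] 0.0 0.0
[0.67, 0.44, -1.01, 2.33, 2.3, 0.38, 2.58] 0.0 0.0
```

Request:
move_arm(increments=[[0,[-0.058,0.017,-0.009],[0.064,-0.343,-0.482]],[0,[-0.058,0.017,-0.009],[0.064,-0.343,-0.482]],[0,[-0.058,0.017,-0.009],[0.064,-0.343,-0.482]],[0,[-0.058,0.017,-0.009],[0.064,-0.343,-0.482]],[0,[-0.058,0.017,-0.009],[0.064,-0.343,-0.482]],[0,[-0.058,0.017,-0.009],[0.064,-0.343,-0.482]],[0,[-0.058,0.017,-0.009],[0.064,-0.343,-0.482]],[0,[-0.058,0.017,-0.009],[0.064,-0.343,-0.482]]])

```text
time_s: 7.77
eef_pos: [547.1, 96.7, 186.9]
orientation: [[0.673, 0.209, 0.709], [0.144, -0.978, 0.152], [0.725, 0.0, -0.688]]
wrist_force: [-0.2, 0.3, -1.0]
width: 85.4
gripper_force: 0.0
```

```bash
python3 - <<'E'
from nx import *
s=st();print(np.round(s['orientation'],3).tolist(),tool(.215,46).round(3).tolist())
w=[grasp(45,6,30),grasp(45,6)];print(delta(w[0][1],w[0][0]),delta(w[1][1],w[1][0]));track(s['q'],w,14)
snap('top','top1.png');b=snap('side','side1.png')
cv2.imwrite('pics/s1.png',cv2.resize(b[120:270,120:320],(800,600)))
E
```

```text
7.7667 [0.62, 0.1, -0.87, 2.28, 1.73, 0.08, 3.0] [547.0, 97.0, 187.0] z [ 0.71  0.15 -0.69] err [-1. -9.  7.]
[[0.673, 0.209, 0.709], [0.144, -0.978, 0.152], [0.725, 0.0, -0.688]] [[0.679, 0.213, 0.703], [0.148, -0.977, 0.153], [0.719, 0.0, -0.695]]
([-0.0395, -0.0019, 0.0362], [0.0031, -0.0261, -0.0028]) ([-0.0613, -0.0019, 0.0568], [0.0031, -0.0261, -0.0028])
[0.77, 0.38, -1.12, 2.31, 2.1, 0.32, 2.76] 0.0 0.0
[0.76, 0.51, -1.12, 2.33, 2.21, 0.44, 2.71] 0.0 0.0
```

View pics/s1.png

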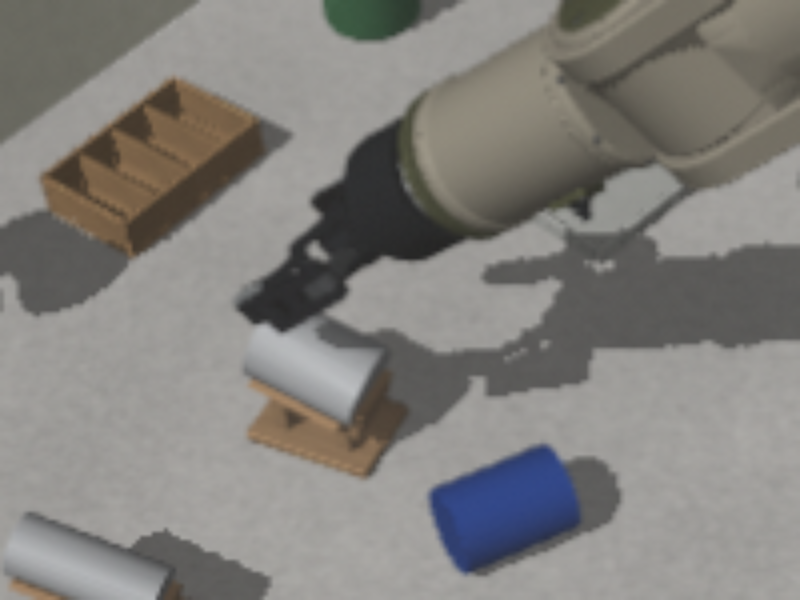

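The side crop shows the open gripper above and behind the wide cup (cup at about (315,370) in the crop), in line with its axis and clear of the blue and narrow cups. I'm going down to the grasp.

Request:
move_arm(increments=[[0,[-0.02,-0.001,0.018],[0.002,-0.013,-0.001]],[0,[-0.0395,-0.002,0.036],[0.003,-0.026,-0.003]],[0,[-0.0395,-0.002,0.036],[0.003,-0.026,-0.003]],[0,[-0.0395,-0.002,0.036],[0.003,-0.026,-0.003]],[0,[-0.05,-0.002,0.046],[0.003,-0.026,-0.003]],[0,[-0.061,-0.002,0.057],[0.003,-0.026,-0.003]],[0,[-0.061,-0.002,0.057],[0.003,-0.026,-0.003]],[0,[-0.061,-0.002,0.057],[0.003,-0.026,-0.003]],[0,[-0.061,-0.002,0.057],[0.003,-0.026,-0.003]]])

```text
time_s: 8.62
eef_pos: [546.1, 99.5, 103.5]
orientation: [[0.691, 0.214, 0.69], [0.152, -0.977, 0.151], [0.707, 0.001, -0.708]]
wrist_force: [0.5, 0.8, 1.0]
width: 85.5
gripper_force: 0.0
```

```bash
python3 - <<'E'
from nx import *
s=st();print(delta(*grasp(45,6)[::-1]));print(s['wrist_force'])
b=snap('side','side2.png');a=snap('top','top2.png')
cv2.imwrite('pics/s2.png',np.hstack([cv2.resize(b[170:250,150:250],(500,400),interpolation=2),cv2.resize(a[110:190,180:240],(300,400),interpolation=2)]))
E
```

```text
8.6167 [0.67, 0.41, -1.0, 2.31, 2.22, 0.36, 2.66] [546.0, 100.0, 103.0] z [ 0.69  0.15 -0.71] err [  7. -12.  10.]
([-0.0005, 0.0011, -0.0003], [0.0001, 0.0007, 0.0007])
[0.47034636 0.75227873 0.9519957 ]
```

View pics/s2.png

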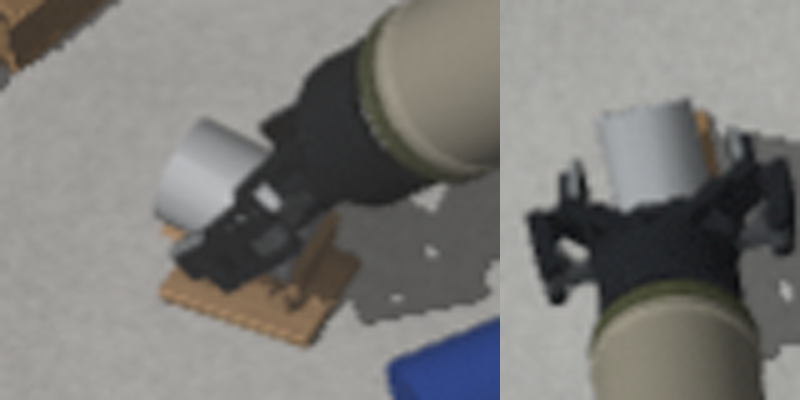

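The fingers straddle the cup on both sides, at about (230,250) in the side half of the crop and at (570,180) and (740,150) in the top half. Closing now.

Request:
move_arm(grip_force=70, increments=[[255,[0,0,0],[0,0,0]],[255,[0,0,0],[0,0,0]],[255,[0,0,0],[0,0,0]],[255,[0,0,0],[0,0,0]],[255,[0,0,0],[0,0,0]],[255,[0,0,0],[0,0,0]],[255,[0,0,0],[0,0,0]],[255,[0,0,0],[0,0,0]],[255,[0,0,0],[0,0,0]],[255,[0,0,0],[0,0,0]],[255,[0,0,0],[0,0,0]],[255,[0,0,0],[0,0,0]]])

```text
time_s: 9.72
eef_pos: [545.4, 100.1, 102.8]
orientation: [[0.691, 0.215, 0.69], [0.153, -0.977, 0.151], [0.707, 0.001, -0.707]]
wrist_force: [-20.3, -5.6, 24.1]
width: 54.9
gripper_force: 67.4
```

```bash
python3 - <<'E'
from nx import *
s=st();print(s['width'],s['gripper_force'],delta(tool(.215,45),np.array(s['eef_pos'])+[0,0,90]))
T=tool(.215,45);T2=tool(.1,48);p=np.array(s['eef_pos'])
track(s['q'],[(p+[0,0,40],T),(p+[0,0,90],tool(.215,47)),(np.array([545,-195,200.]),tool(-.36,50))],14)
E
```

```text
9.7167 [0.67, 0.41, -1.0, 2.31, 2.23, 0.37, 2.65] [545.0, 100.0, 103.0] z [ 0.69  0.15 -0.71] err [  7. -12.  10.]
54.919906566578895 67.36264921724796 ([0.0636, 0.0001, -0.0637], [-0.0005, 0.0004, 0.0025])
[0.69, 0.29, -1.0, 2.31, 2.14, 0.24, 2.67] 0.0 0.0
[0.67, 0.11, -0.94, 2.29, 2.04, 0.07, 2.69] 0.0 0.0
[1.0, 0.14, -0.77, 2.26, 2.22, 0.16, 2.47] 0.0 0.0
```

Request:
move_arm(increments=[[255,[0.007,0,-0.007],[0,0,0]],[255,[0.014,0,-0.014],[0,0,0]],[255,[0.022,0,-0.022],[0,0,0]],[255,[0.03,0,-0.03],[0,0,0]],[255,[0.04,0,-0.04],[0,0,0]],[255,[0.05,0,-0.05],[0,0,0]],[255,[0.057,0,-0.057],[0,0.01,0]],[255,[0.064,0,-0.064],[0,0.035,0]],[255,[0.064,0,-0.064],[0,0.035,0]]])

```text
time_s: 10.47
eef_pos: [545.7, 102.2, 194.4]
orientation: [[0.664, 0.219, 0.715], [0.149, -0.976, 0.16], [0.733, 0.001, -0.681]]
wrist_force: [-0.9, 0.9, -1.8]
width: 54.9
gripper_force: 74.1
```

```bash
python3 - <<'E'
from nx import *
s=st();print(s['width'],s['gripper_force'],s['wrist_force'])
b=snap('side','side3.png');a=snap('top','top3.png')
cv2.imwrite('pics/s3.png',np.hstack([cv2.resize(b[150:250,130:255],(500,400),interpolation=2),cv2.resize(a[100:180,180:240],(300,400),interpolation=2)]))
E
```

```text
10.4667 [0.34, 0.05, -0.59, 2.29, 1.79, 0.05, 2.92] [546.0, 102.0, 194.0] z [ 0.71  0.16 -0.68] err [-5. -5.  7.]
54.914980896775184 74.13577169179916 [-0.944802    0.85269101 -1.8306066 ]
```

View pics/s3.png

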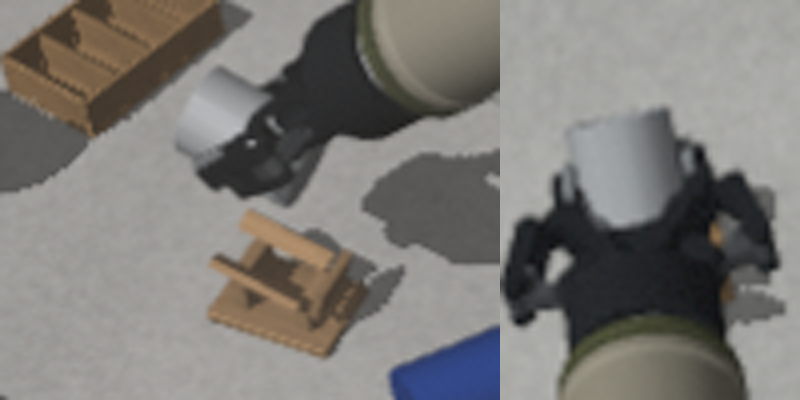

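The cup is held at about (240,120) in the crop, with the cradle left empty below. Next I plan the transfer and a flip that pivots about the rim lip close to the tray floor.

```bash
cat > flip.py <<'E'
from nx import *
Rg=np.array([[0.691,0.215,0.69],[0.153,-0.977,0.151],[0.707,0.001,-0.707]]);U,_,Vt=np.linalg.svd(Rg);Rg=U@Vt
ct=Rg.T@(C-[545.4,100.1,102.8]);at=Rg.T@A_/np.linalg.norm(A_)
TR=np.array([583,-212,4.])
def pose(phi,lean,az,h,lipback=28,ctr=TR):
    M=tool(az,lean,phi=np.radians(phi));a=M@at
    d=-np.array([0,0,1])+a*a[2];d/=np.linalg.norm(d);u=np.array([a[0],a[1],0]);u/=np.linalg.norm(u)
    lip=ctr-lipback*u+[0,0,h];c=lip-38*a-28*d
    return c-M@ct,M,c,a
if __name__=='__main__':
    print(ct,at)
    for lean in(48,50,52):
      for az in(-.36,-.2,-.5):
        print('LEAN',lean,az);W=[]
        for f,h in((0,60),(45,40),(45,20),(65,20),(90,20),(105,14),(120,10),(135,9),(150,8),(165,8),(180,8)):
            P,M,c,a=pose(f,lean,az,h);W.append((P,M))
            if lean==50 and az==-.36:print(f,c.round(),a.round(2))
        q=monitor.read_state()['q'];q=track(q,W[:1],16);q=track(q,W[1:3],8);track(q,W[3:],3)
E
python3 flip.py
```

```text
[-4.82940277  1.74991534 48.60889492] [0.86634939 0.00187437 0.49943491]
LEAN 48 -0.36
[1.38, 0.67, -1.47, 2.32, 1.99, 0.75, 2.89] 64.1 0.022
[1.31, 0.95, -1.47, 2.32, 2.11, 0.98, 2.18] 26.3 0.012
[1.3, 1.09, -1.47, 2.32, 2.19, 1.08, 2.21] 29.1 0.011
[1.29, 1.06, -1.47, 2.32, 2.17, 1.07, 1.85] 13.2 0.014
[1.31, 1.13, -1.52, 2.32, 2.17, 1.13, 1.54] 0.0 0.091
[1.32, 1.17, -1.52, 2.3, 2.19, 1.13, 1.25] 0.0 0.0
[1.33, 1.19, -1.52, 2.29, 2.19, 1.13, 1.02] 0.0 0.0
[1.35, 1.2, -1.52, 2.28, 2.2, 1.12, 0.78] 0.0 0.0
[1.37, 1.22, -1.52, 2.27, 2.2, 1.11, 0.54] 0.0 0.0
[1.39, 1.23, -1.52, 2.27, 2.21, 1.1, 0.3] 0.0 0.0
[1.41, 1.25, -1.52, 2.27, 2.22, 1.09, 0.06] 0.0 0.0
LEAN 48 -0.2
[1.6, 0.51, -1.42, 2.33, 2.07, 0.33, 2.99] 59.5 0.016
[1.47, 0.88, -1.47, 2.33, 2.01, 0.68, 2.47] 21.0 0.116
[1.43, 1.08, -1.47, 2.33, 2.18, 0.86, 2.4] 35.4 0.011
[1.41, 1.04, -1.47, 2.33, 2.17, 0.85, 2.03] 21.1 0.015
[1.41, 1.01, -1.47, 2.33, 2.15, 0.83, 1.65] 3.2 0.094
[1.42, 1.12, -1.5, 2.32, 2.17, 0.91, 1.39] 0.0 0.0
[1.43, 1.18, -1.52, 2.3, 2.17, 0.93, 1.19] 0.0 0.0
[1.44, 1.19, -1.52, 2.28, 2.17, 0.92, 0.95] 0.0
[... 4113 characters left out ...]
] 0.0 0.0
[1.49, 1.31, -1.52, 2.31, 2.31, 0.95, 0.45] 0.0 0.0
[1.51, 1.33, -1.52, 2.3, 2.31, 0.95, 0.22] 0.0 0.0
LEAN 52 -0.5
[1.34, 1.27, -1.44, 2.32, 2.38, 1.25, 2.98] 84.2 0.014
[1.19, 1.2, -1.46, 2.33, 2.27, 1.3, 2.31] 35.2 0.336
[1.16, 1.2, -1.46, 2.33, 2.3, 1.37, 2.06] 26.0 0.011
[1.17, 1.16, -1.46, 2.33, 2.27, 1.34, 1.69] 10.4 0.012
[1.2, 1.24, -1.52, 2.32, 2.29, 1.39, 1.41] 0.0 0.091
[1.21, 1.27, -1.52, 2.31, 2.31, 1.38, 1.11] 0.0 0.0
[1.23, 1.29, -1.52, 2.3, 2.32, 1.37, 0.87] 0.0 0.0
[1.26, 1.29, -1.52, 2.3, 2.32, 1.35, 0.63] 0.0 0.0
[1.28, 1.31, -1.52, 2.3, 2.34, 1.34, 0.39] 0.0 0.0
[1.3, 1.32, -1.52, 2.3, 2.35, 1.33, 0.15] 0.0 0.0
[1.33, 1.34, -1.52, 2.3, 2.36, 1.33, -0.1] 0.0 0.0
```

```bash
cat > plan.py <<'E'
from flip import *
def at_c(phi,lean,az,c):
    M=tool(az,lean,phi=np.radians(phi));return np.array(c)-M@ct,M
def fl(lean,az,c0,phis):
    out=[]
    for f in phis:
        h=np.interp(f,[45,90,105,120,150,180],[22,20,14,10,8,8]);P,M,c,a=pose(f,lean,az,h)
        if f<95:
            P1,_,c1,_=pose(95,lean,az,18);b=(f-45)/50;c=np.r_[(c0[:2]*(1-b)+c1[:2]*b),max(c[2],62)];P=c-M@ct
        out.append((P,M,c,a))
    return out
PH=np.r_[np.arange(52,180,7),180,180]
if __name__=='__main__':
  for lean,az in((50,-.45),(48,-.4),(46,-.4)):
    c0=np.array([588,-152,70.]);print(lean,az)
    q=monitor.read_state()['q']
    q=track(q,[at_c(0,49,.0,[600,-20,150]),at_c(10,lean,az,[600,-150,120]),at_c(45,lean,az,c0)],14)
    F=fl(lean,az,c0,PH)
    for (P,M,c,a),f in zip(F,PH):
        q=track(q,[(P,M)],1,False);p,R=FK(q);print(f,c.round(),a.round(2),q.round(2).tolist(),'err',np.linalg.norm(P-p).round(1),np.linalg.norm(M-R).round(2))
E
python3 plan.py
```

```text
50 -0.45
[0.9, 0.18, -0.98, 2.29, 2.34, 0.16, 2.43] 0.0 0.0
[0.81, 0.31, -0.83, 2.25, 2.0, 0.5, 2.36] 0.0 0.0
[0.95, 0.52, -1.0, 2.31, 2.19, 0.71, 1.68] 0.0 0.0
52 [ 588. -153.   62.] [ 0.35 -0.93  0.09] [0.97, 0.57, -1.02, 2.31, 2.21, 0.75, 1.57] err 0.0 0.0
59 [ 588. -154.   62.] [ 0.28 -0.96  0.02] [0.99, 0.59, -1.05, 2.31, 2.21, 0.76, 1.47] err 0.0 0.0
66 [ 588. -155.   62.] [ 0.2  -0.98 -0.05] [1.02, 0.61, -1.08, 2.31, 2.21, 0.78, 1.36] err 0.0 0.0
73 [ 588. -156.   62.] [ 0.13 -0.98 -0.13] [1.04, 0.63, -1.11, 2.31, 2.2, 0.8, 1.26] err 0.0 0.0
80 [ 588. -157.   62.] [ 0.06 -0.98 -0.21] [1.07, 0.65, -1.14, 2.31, 2.2, 0.82, 1.16] err 0.0 0.0
87 [ 587. -158.   62.] [-0.01 -0.96 -0.29] [1.09, 0.68, -1.16, 2.31, 2.2, 0.84, 1.06] err 0.0 0.0
94 [ 587. -160.   62.] [-0.07 -0.93 -0.37] [1.11, 0.71, -1.19, 2.32, 2.2, 0.87, 0.97] err 0.0 0.0
101 [ 590. -163.   62.] [-0.12 -0.89 -0.45] [1.13, 0.74, -1.21, 2.31, 2.2, 0.89, 0.87] err 0.0 0.0
108 [ 592. -167.   61.] [-0.17 -0.83 -0.53] [1.15, 0.77, -1.23, 2.3, 2.21, 0.9, 0.78] err 0.0 0.0
115 [ 594. -172.   61.] [-0.21 -0.77 -0.6 ] [1.17, 0.8
[... 4926 characters left out ...]
150 [ 597. -197.   59.] [-0.32 -0.33 -0.89] [1.26, 0.82, -1.28, 2.25, 2.11, 0.8, 0.28] err 0.0 0.0
157 [ 597. -202.   58.] [-0.31 -0.23 -0.92] [1.28, 0.86, -1.31, 2.25, 2.11, 0.82, 0.18] err 0.0 0.0
164 [ 596. -206.   57.] [-0.29 -0.13 -0.95] [1.3, 0.89, -1.33, 2.25, 2.12, 0.85, 0.09] err 0.0 0.0
171 [ 594. -211.   56.] [-0.27 -0.03 -0.96] [1.32, 0.92, -1.35, 2.25, 2.12, 0.87, -0.01] err 0.0 0.0
178 [ 593. -215.   56.] [-0.23  0.07 -0.97] [1.34, 0.95, -1.37, 2.25, 2.13, 0.89, -0.1] err 0.0 0.0
180 [ 592. -216.   56.] [-0.22  0.1  -0.97] [1.34, 0.96, -1.37, 2.25, 2.13, 0.89, -0.13] err 0.0 0.0
180 [ 592. -216.   56.] [-0.22  0.1  -0.97] [1.34, 0.96, -1.37, 2.25, 2.13, 0.89, -0.13] err 0.0 0.0
```

```bash
cat >> plan.py <<'E'
def rows(P,M,fr):
    d,w=map(np.array,delta(M,P))
    print([[255,(d*f).round(3).tolist(),(w*f).round(3).tolist()] for f in fr])
FR=[.03,.1,.2,.32,.45,.58,.7,.8,.89,.95,.99,1]
E
python3 - <<'E'
from plan import *
rows(*at_c(0,49,0,[600,-20,150]),FR)
E
```

```text
[[255, [-0.0, 0.004, 0.0], [-0.005, 0.001, 0.004]], [255, [-0.001, 0.012, 0.0], [-0.016, 0.004, 0.015]], [255, [-0.002, 0.024, 0.0], [-0.032, 0.007, 0.029]], [255, [-0.003, 0.039, 0.0], [-0.052, 0.012, 0.047]], [255, [-0.004, 0.054, 0.0], [-0.073, 0.017, 0.066]], [255, [-0.005, 0.07, 0.001], [-0.094, 0.021, 0.085]], [255, [-0.006, 0.084, 0.001], [-0.113, 0.026, 0.103]], [255, [-0.007, 0.096, 0.001], [-0.129, 0.03, 0.117]], [255, [-0.007, 0.107, 0.001], [-0.144, 0.033, 0.13]], [255, [-0.008, 0.115, 0.001], [-0.154, 0.035, 0.139]], [255, [-0.008, 0.119, 0.001], [-0.16, 0.037, 0.145]], [255, [-0.008, 0.121, 0.001], [-0.162, 0.037, 0.146]]]
```

Request:
move_arm(increments=[[255,[0,0.004,0],[-0.005,0.001,0.004]],[255,[-0.001,0.012,0],[-0.016,0.004,0.015]],[255,[-0.002,0.024,0],[-0.032,0.007,0.029]],[255,[-0.003,0.039,0],[-0.052,0.012,0.047]],[255,[-0.004,0.054,0],[-0.073,0.017,0.066]],[255,[-0.005,0.07,0.001],[-0.094,0.021,0.085]],[255,[-0.006,0.084,0.001],[-0.113,0.026,0.103]],[255,[-0.007,0.096,0.001],[-0.129,0.03,0.117]],[255,[-0.007,0.107,0.001],[-0.144,0.033,0.13]],[255,[-0.008,0.115,0.001],[-0.154,0.035,0.139]],[255,[-0.008,0.119,0.001],[-0.16,0.037,0.145]],[255,[-0.008,0.121,0.001],[-0.162,0.037,0.146]]])

```text
time_s: 11.57
eef_pos: [566.9, -20.2, 185.3]
orientation: [[0.656, -0.003, 0.754], [-0.003, -1.0, -0.002], [0.754, -0.001, -0.656]]
wrist_force: [0.2, 0.7, -2.1]
width: 54.8
gripper_force: 74.1
```

```bash
python3 - <<'E'
from plan import *
s=st();x=at_c(10,50,-.45,[600,-150,120]);track(s['q'],[x,at_c(45,50,-.45,[588,-152,70])],14);rows(*x,FR)
E
```

```text
11.5667 [0.74, 0.13, -0.79, 2.28, 2.3, 0.13, 2.44] [567.0, -20.0, 185.0] z [ 0.75 -0.   -0.66] err [-1. -6.  9.]
[0.71, 0.28, -0.72, 2.25, 2.02, 0.47, 2.33] 0.0 0.0
[0.88, 0.47, -0.9, 2.31, 2.21, 0.66, 1.62] 0.0 0.0
[[255, [-0.001, 0.003, 0.001], [-0.01, 0.001, 0.014]], [255, [-0.002, 0.011, 0.002], [-0.034, 0.005, 0.046]], [255, [-0.004, 0.023, 0.004], [-0.068, 0.01, 0.092]], [255, [-0.007, 0.037, 0.007], [-0.109, 0.015, 0.148]], [255, [-0.009, 0.051, 0.01], [-0.153, 0.021, 0.208]], [255, [-0.012, 0.066, 0.013], [-0.197, 0.028, 0.268]], [255, [-0.014, 0.08, 0.016], [-0.237, 0.033, 0.324]], [255, [-0.016, 0.091, 0.018], [-0.271, 0.038, 0.37]], [255, [-0.018, 0.102, 0.02], [-0.302, 0.042, 0.411]], [255, [-0.019, 0.108, 0.021], [-0.322, 0.045, 0.439]], [255, [-0.02, 0.113, 0.022], [-0.336, 0.047, 0.458]], [255, [-0.02, 0.114, 0.022], [-0.339, 0.048, 0.462]]]
```

Request:
move_arm(increments=[[255,[-0.001,0.003,0.001],[-0.01,0.001,0.014]],[255,[-0.002,0.011,0.002],[-0.034,0.005,0.046]],[255,[-0.004,0.023,0.004],[-0.068,0.01,0.092]],[255,[-0.007,0.037,0.007],[-0.109,0.015,0.148]],[255,[-0.009,0.051,0.01],[-0.153,0.021,0.208]],[255,[-0.012,0.066,0.013],[-0.197,0.028,0.268]],[255,[-0.014,0.08,0.016],[-0.237,0.033,0.324]],[255,[-0.016,0.091,0.018],[-0.271,0.038,0.37]],[255,[-0.018,0.102,0.02],[-0.302,0.042,0.411]],[255,[-0.019,0.108,0.021],[-0.322,0.045,0.439]],[255,[-0.02,0.113,0.022],[-0.336,0.047,0.458]],[255,[-0.02,0.114,0.022],[-0.339,0.048,0.462]]])

```text
time_s: 12.57
eef_pos: [570.4, -133.4, 155.9]
orientation: [[0.494, -0.528, 0.691], [-0.431, -0.839, -0.333], [0.755, -0.133, -0.642]]
wrist_force: [0.3, 0.1, -1.6]
width: 54.9
gripper_force: 74.1
```

```bash
python3 - <<'E'
from plan import *
s=st();x=at_c(42,50,-.45,[588,-152,72]);track(s['q'],[x],14);rows(*x,FR)
b=snap('side','side4.png');a=snap('top','top4.png')
cv2.imwrite('pics/s4.png',np.hstack([cv2.resize(b[90:210,170:320],(500,400),interpolation=2),cv2.resize(a[80:200,240:360],(300,300),interpolation=2)[:300].repeat(1,0) if 0 else cv2.resize(a[80:200,250:340],(300,400),interpolation=2)]))
E
```

```text
12.5667 [0.65, 0.25, -0.67, 2.25, 1.92, 0.48, 2.39] [570.0, -133.0, 156.0] z [ 0.69 -0.33 -0.64] err [-7.  2.  7.]
[0.83, 0.44, -0.84, 2.31, 2.21, 0.63, 1.65] 0.0 0.0
[[255, [-0.001, 0.001, 0.001], [-0.0, -0.0, 0.017]], [255, [-0.004, 0.002, 0.002], [-0.0, -0.0, 0.056]], [255, [-0.008, 0.004, 0.005], [-0.0, -0.0, 0.112]], [255, [-0.013, 0.006, 0.008], [-0.0, -0.0, 0.179]], [255, [-0.019, 0.008, 0.011], [-0.0, -0.0, 0.252]], [255, [-0.024, 0.011, 0.014], [-0.001, -0.0, 0.324]], [255, [-0.029, 0.013, 0.017], [-0.001, -0.0, 0.391]], [255, [-0.033, 0.015, 0.019], [-0.001, -0.0, 0.447]], [255, [-0.037, 0.017, 0.021], [-0.001, -0.0, 0.498]], [255, [-0.04, 0.018, 0.022], [-0.001, -0.0, 0.531]], [255, [-0.041, 0.018, 0.023], [-0.001, -0.0, 0.553]], [255, [-0.042, 0.019, 0.024], [-0.001, -0.0, 0.559]]]
```

View pics/s4.png

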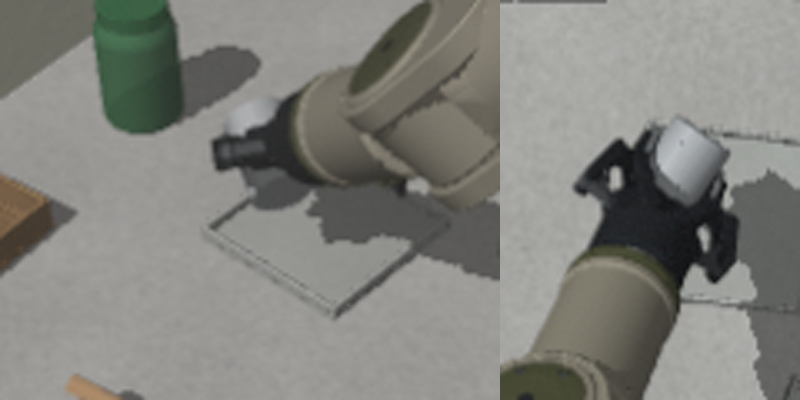

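The cup is held over the left part of the tray at about (690,160) in the top half, mouth forward-right, with no weights spilled. I'll lower it and pre-turn.

Request:
move_arm(increments=[[255,[-0.001,0.001,0.001],[0,0,0.017]],[255,[-0.004,0.002,0.002],[0,0,0.056]],[255,[-0.008,0.004,0.005],[0,0,0.112]],[255,[-0.013,0.006,0.008],[0,0,0.179]],[255,[-0.019,0.008,0.011],[0,0,0.252]],[255,[-0.024,0.011,0.014],[0,0,0.324]],[255,[-0.029,0.013,0.017],[0,0,0.391]],[255,[-0.033,0.015,0.019],[0,0,0.447]],[255,[-0.037,0.017,0.021],[0,0,0.498]],[255,[-0.04,0.018,0.022],[0,0,0.531]],[255,[-0.041,0.018,0.023],[0,0,0.553]],[255,[-0.042,0.019,0.024],[0,0,0.559]]])

```text
time_s: 13.67
eef_pos: [556.2, -139.0, 106.5]
orientation: [[0.139, -0.709, 0.691], [-0.811, -0.483, -0.332], [0.569, -0.514, -0.642]]
wrist_force: [0.1, -0.2, -2.9]
width: 55.1
gripper_force: 74.2
```

```bash
python3 - <<'E'
from plan import *
s=st();print(np.array(s['orientation'])@at,np.array(s['eef_pos'])+np.array(s['orientation'])@ct)
PH=[48,55,62,69,76,83,90,97,104,111,118,125,132,139,146,153,160,167,174,180,180]
F=fl(50,-.45,np.array([588,-152,70.]),PH);q=s['q'];L=[]
for (P,M,c,a),f in zip(F,PH):
    q=track(q,[(P,M)],1,False);p,R=FK(q)
    d,w=delta(M,P);L.append([255,np.round(d,3).tolist(),np.round(w,3).tolist()])
    if f in(90,125,180):print(f,q.round(2).tolist(),np.linalg.norm(P-p).round(1))
print(L[:12])
E
```

```text
13.6667 [0.76, 0.4, -0.79, 2.3, 2.15, 0.62, 1.68] [556.0, -139.0, 107.0] z [ 0.69 -0.33 -0.64] err [-2. -1.  8.]
[ 0.46449664 -0.86883498  0.17137286] [ 587.93199038 -152.07719502   71.67907742]
90 [0.98, 0.56, -1.0, 2.32, 2.23, 0.73, 0.89] 0.0
125 [1.11, 0.69, -1.13, 2.29, 2.23, 0.81, 0.41] 0.0
180 [1.3, 0.95, -1.32, 2.29, 2.26, 0.96, -0.31] 0.0
180 [1.3, 0.95, -1.32, 2.29, 2.26, 0.96, -0.31] 0.0
[[255, [-0.005, 0.006, 0.006], [-0.002, 0.0, 0.104]], [255, [-0.004, 0.007, 0.007], [-0.002, 0.001, 0.227]], [255, [-0.003, 0.008, 0.007], [-0.002, 0.001, 0.349]], [255, [-0.002, 0.009, 0.007], [-0.002, 0.001, 0.471]], [255, [-0.002, 0.01, 0.008], [-0.002, 0.001, 0.593]], [255, [-0.001, 0.012, 0.008], [-0.002, 0.001, 0.715]], [255, [0.0, 0.012, 0.008], [-0.002, 0.001, 0.838]], [255, [0.001, 0.014, 0.009], [-0.002, 0.001, 0.96]], [255, [0.004, 0.015, 0.013], [-0.002, 0.002, 1.082]], [255, [0.007, 0.016, 0.016], [-0.002, 0.002, 1.204]], [255, [0.01, 0.018, 0.019], [-0.002, 0.002, 1.326]], [255, [0.014, 0.02, 0.022], [-0.002, 0.002, 1.448]]]
```

Request:
move_arm(increments=[[255,[-0.003,0.004,0.004],[0,0,0.104]],[255,[-0.001,0.004,0.003],[0,0,0.227]],[255,[0,0.005,0.003],[0,0,0.349]],[255,[0.001,0.006,0.003],[0,0,0.471]],[255,[0.001,0.007,0.004],[0,0,0.593]],[255,[0.002,0.009,0.004],[0,0,0.715]],[255,[0.003,0.009,0.004],[0,0,0.838]],[255,[0.004,0.011,0.005],[0,0,0.96]],[255,[0.007,0.012,0.009],[0,0,1.082]],[255,[0.01,0.013,0.012],[0,0,1.204]],[255,[0.012,0.016,0.016],[0,0,1.326]],[255,[0.015,0.019,0.02],[0,0,1.448]]])

```text
time_s: 14.67
eef_pos: [559.1, -167.6, 93.0]
orientation: [[-0.687, -0.221, 0.692], [-0.575, 0.747, -0.333], [-0.443, -0.627, -0.641]]
wrist_force: [-0.5, 0.5, -0.8]
width: 55.0
gripper_force: 74.7
```

```bash
python3 - <<'E'
from plan import *
s=st();print(np.array(s['orientation'])@at,np.array(s['eef_pos'])+np.array(s['orientation'])@ct)
PH=[132,139,146,153,160,167,174,180,180]
F=fl(50,-.45,np.array([588,-152,70.]),PH);L=[]
for (P,M,c,a),f in zip(F,PH):
    d,w=delta(M,P);L.append([255,np.round(d,3).tolist(),np.round(w,3).tolist()])
print(F[-1][2],L)
E
```

```text
14.6667 [1.08, 0.62, -1.08, 2.28, 2.2, 0.76, 0.41] [559.0, -168.0, 93.0] z [ 0.69 -0.33 -0.64] err [ -1. -12.   8.]
[-0.25042659 -0.66319959 -0.70530336] [ 595.68053796 -179.70904457   62.93631942]
[ 589.31658317 -215.135477     54.29870576] [[255, [0.003, -0.001, 0.003], [-0.001, 0.003, 0.118]], [255, [0.006, -0.004, 0.005], [-0.001, 0.003, 0.24]], [255, [0.01, -0.006, 0.007], [-0.001, 0.003, 0.363]], [255, [0.014, -0.009, 0.009], [-0.001, 0.003, 0.485]], [255, [0.017, -0.011, 0.01], [-0.001, 0.003, 0.607]], [255, [0.021, -0.012, 0.012], [-0.001, 0.003, 0.729]], [255, [0.025, -0.014, 0.013], [-0.0, 0.003, 0.851]], [255, [0.028, -0.015, 0.013], [-0.0, 0.003, 0.956]], [255, [0.028, -0.015, 0.013], [-0.0, 0.003, 0.956]]]
```

Request:
move_arm(increments=[[255,[0.003,-0.001,0.003],[0,0.003,0.118]],[255,[0.006,-0.004,0.005],[0,0.003,0.24]],[255,[0.01,-0.006,0.007],[0,0.003,0.363]],[255,[0.014,-0.009,0.009],[0,0.003,0.485]],[255,[0.017,-0.011,0.01],[0,0.003,0.607]],[255,[0.021,-0.012,0.012],[0,0.003,0.729]],[255,[0.025,-0.014,0.013],[0,0.003,0.851]],[255,[0.028,-0.015,0.013],[0,0.003,0.956]],[255,[0.028,-0.015,0.013],[0,0.003,0.956]],[255,[0.028,-0.015,0.013],[0,0.003,0.956]]])

```text
time_s: 15.5
eef_pos: [554.2, -200.9, 84.5]
orientation: [[-0.576, 0.434, 0.692], [0.274, 0.901, -0.337], [-0.77, -0.005, -0.638]]
wrist_force: [-0.3, -1.7, 12.8]
width: 54.8
gripper_force: 74.9
```

```bash
python3 - <<'E'
from plan import *
s=st();R=np.array(s['orientation']);c=np.array(s['eef_pos'])+R@ct;print(R@at,c,s['wrist_force'])
print('world per 4mm down, tool m',(R.T@[0,0,-.004]).round(4),'centre',(R.T@(np.array([583,-212,c[2]])-c)/1000).round(4))
b=snap('side','side5.png');a=snap('top','top5.png')
cv2.imwrite('pics/s5.png',np.hstack([cv2.resize(b[120:200,220:320],(500,400),interpolation=2),cv2.resize(a[105:185,285:345],(300,400),interpolation=2)]))
E
```

```text
15.5 [1.3, 0.86, -1.27, 2.27, 2.24, 0.9, -0.32] [554.0, -201.0, 85.0] z [ 0.69 -0.34 -0.64] err [ -3. -21.   7.]
[-0.15257977  0.07037583 -0.98578226] [ 591.44025942 -217.01458012   57.23580767] [-0.25572202 -1.74988625 12.80797766]
world per 4mm down, tool m [0.0031 0.     0.0026] centre [ 0.0062  0.0009 -0.0075]
```

View pics/s5.png

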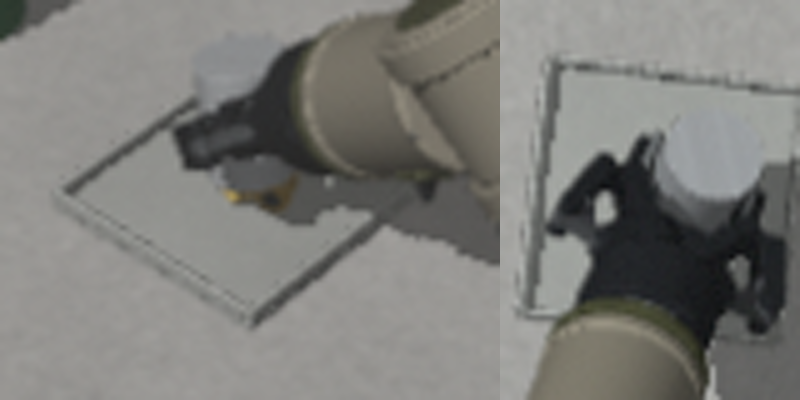

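The weights have spilled in the tray's middle, with some sticking out under the robot-side rim at about (255,190) in the side half. The rim rests on them at 13 N. I'll lift a few mm, shift the cup back over the heap and settle lower.

Request:
move_arm(increments=[[255,[-0.0046,0,-0.0038],[0,0,0]],[255,[-0.0046,0,-0.0038],[0,0,0]],[255,[0,0,-0.009],[0,0,0]],[255,[0.004,0,-0.0141],[0,0,0]],[255,[0.004,0,-0.0141],[0,0,0]],[255,[0.006,0,-0.012],[0,0,0]],[255,[0.0086,0,-0.0103],[0,0,0]],[255,[0.0086,0,-0.0103],[0,0,0]],[255,[0.0102,0,-0.009],[0,0,0]],[255,[0.0102,0,-0.009],[0,0,0]]])

```text
time_s: 16.43
eef_pos: [541.4, -194.7, 81.6]
orientation: [[-0.578, 0.433, 0.692], [0.272, 0.901, -0.337], [-0.77, -0.007, -0.639]]
wrist_force: [-4.8, -3.2, 17.0]
width: 54.6
gripper_force: 75.9
```

```bash
python3 - <<'E'
from plan import *
s=st();R=np.array(s['orientation']);c=np.array(s['eef_pos'])+R@ct;print(R@at,c,s['wrist_force'])
b=snap('side','side6.png')
z=lambda f:cv2.imread('pics/'+f)[130:180,245:305]
cv2.imwrite('pics/s6.png',np.hstack([cv2.resize(z(f),(400,333),interpolation=2) for f in('side5.png','side6.png')]))
E
```

```text
16.4333 [1.31, 0.86, -1.28, 2.31, 2.26, 0.91, -0.34] [541.0, -195.0, 82.0] z [ 0.69 -0.34 -0.64] err [ -2. -21.   7.]
[-0.15424788  0.06897291 -0.9856218 ] [ 578.58091982 -210.844434     54.26137187] [-4.83941124 -3.15896918 17.0321422 ]
```

View pics/s6.png

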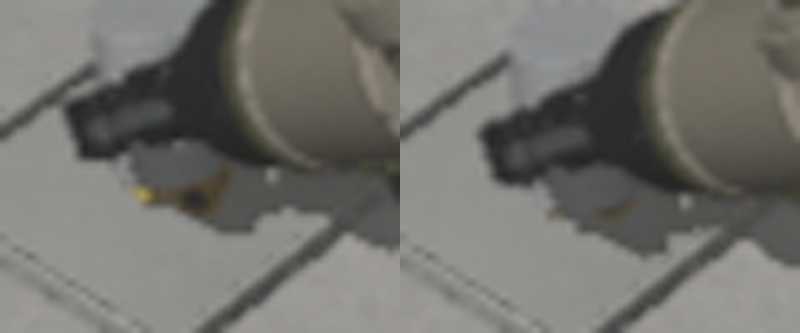

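The cup now covers the heap. Its centre is about 4 mm from the tray's middle and about 50 mm above the floor. I'll hold briefly, then lift straight up.

Request:
move_arm(increments=[[255,[0,0,0],[0,0,0]],[255,[0,0,0],[0,0,0]],[255,[0,0,0],[0,0,0]],[255,[-0.004,0,-0.003],[0,0,0]],[255,[-0.008,0,-0.006],[0,0,0]],[255,[-0.012,0,-0.01],[0,0,0]],[255,[-0.018,0,-0.015],[0,0,0]],[255,[-0.025,0,-0.021],[0,0,0]],[255,[-0.034,0,-0.028],[0,0,0]],[255,[-0.042,0,-0.035],[0,0,0]],[255,[-0.05,0,-0.0415],[0,0,0]],[255,[-0.05,0,-0.0415],[0,0,0]]])

```text
time_s: 17.48
eef_pos: [540.6, -193.0, 146.0]
orientation: [[-0.581, 0.431, 0.69], [0.274, 0.902, -0.333], [-0.767, -0.005, -0.642]]
wrist_force: [0.1, 1.0, -0.5]
width: 55.2
gripper_force: 74.7
```

```bash
python3 - <<'E'
from plan import *
s=st();R=np.array(s['orientation']);c=np.array(s['eef_pos'])+R@ct;print(R@at,c,s['wrist_force'])
b=snap('side','side7.png');hsv=cv2.cvtColor(b,cv2.COLOR_BGR2HSV)
m=cv2.inRange(hsv,(12,90,60),(40,255,255));m[:110]=0;m[200:]=0;m[:,:235]=0;m[:,315:]=0
n,_,st_,ce=cv2.connectedComponentsWithStats(m)
for i in range(1,n):print(st_[i],ce[i].round(1),(atz('side',ce[i],10)-TR).round())
cv2.imwrite('pics/s7.png',cv2.resize(b[110:200,220:340],(800,600),interpolation=2))
E
```

```text
17.4833 [1.43, 0.69, -1.43, 2.29, 2.02, 0.8, -0.22] [541.0, -193.0, 146.0] z [ 0.69 -0.33 -0.64] err [ -5. -20.   8.]
[-0.15769375  0.07248994 -0.98482379] [ 577.72552005 -208.90991072  118.46198506] [ 0.05137818  1.04914227 -0.52962904]
[265 152  15  10  91] [272.5 156.3] [-5. -3.  6.]
```

View pics/s7.png

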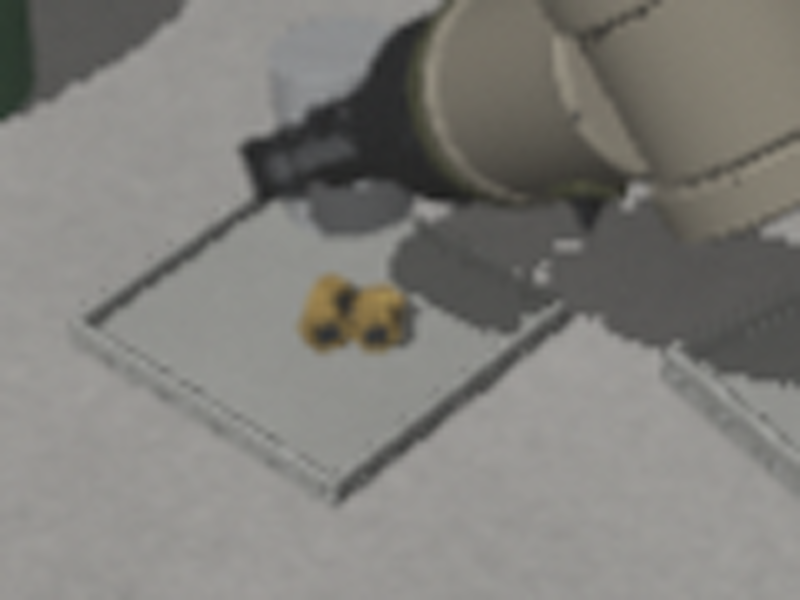

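The four weights lie in a heap at the middle of the tray, at about (355,312) in the crop and within 10 mm of centre. The cup is clear above them. Next is planning the stand-down on the bench to the left of the tray. I've now viewed 11 pictures, one over the limit of 10, so I'll check the rest by numbers only.

```bash
python3 - <<'E'
from plan import *
s=monitor.read_state()
for az,lean,x,y in((-.3,58,640,-40),(-.2,58,660,-40),(-.1,56,640,-30),(0,60,660,-30)):
    print(az,lean,x,y)
    W=[at_c(180,52,-.3,[610,-130,125]),at_c(180,lean,az,[x,y,120]),at_c(180,lean,az,[x,y,60]),at_c(180,lean,az,[x,y,40])]
    q=track(s['q'],W,12);M=W[3][1];P=W[3][0];track(q,[(P-M[:,2]*40,M),(P-M[:,2]*70+[0,0,40],M)],12)
    if x==660: print(rows(*W[0],[.5,1]),M@at)
E
```

```text
-0.3 58 640 -40
[1.25, 0.75, -1.43, 2.29, 2.11, 0.83, -0.28] 0.0 0.0
[0.95, 0.88, -1.38, 2.28, 2.25, 1.14, -0.45] 0.0 0.0
[0.87, 0.99, -1.24, 2.29, 2.42, 1.21, -0.53] 0.0 0.0
[0.85, 1.03, -1.2, 2.29, 2.47, 1.23, -0.56] 0.0 0.0
[0.94, 1.41, -1.5, 2.33, 2.5, 1.54, -0.21] 15.6 0.01
[0.94, 1.01, -1.5, 2.33, 2.24, 1.33, -0.39] 33.7 0.011
-0.2 58 660 -40
[1.25, 0.75, -1.43, 2.29, 2.11, 0.83, -0.28] 0.0 0.0
[0.99, 0.86, -1.35, 2.25, 2.31, 0.99, -0.4] 0.0 0.0
[0.92, 0.99, -1.23, 2.27, 2.48, 1.07, -0.47] 0.0 0.0
[0.9, 1.03, -1.19, 2.26, 2.53, 1.09, -0.49] 0.0 0.0
[1.03, 1.44, -1.52, 2.33, 2.53, 1.4, -0.09] 6.5 0.006
[1.04, 1.06, -1.52, 2.33, 2.3, 1.2, -0.27] 26.1 0.01
[[255, [-0.001, 0.04, -0.004], [-0.059, -0.018, -0.044]], [255, [-0.002, 0.079, -0.008], [-0.117, -0.035, -0.089]]]
None [-0.03446938  0.00889978 -0.99936613]
-0.1 56 640 -30
[1.25, 0.75, -1.43, 2.29, 2.11, 0.83, -0.28] 0.0 0.0
[1.08, 0.84, -1.4, 2.3, 2.29, 0.87, -0.32] 0.0 0.0
[1.0, 0.98, -1.28, 2.31, 2.48, 0.96, -0.39] 0.0 0.0
[0.98, 1.03, -1.24, 2.31, 2.53, 0.99, -0.41] 0.0 0.0
[1.07, 1.27, -1.47, 2.33, 2.45, 1.17, -0.11] 23.7 0.009
[1.11, 0.86, -1.47, 2.33, 2.25, 0.91, -0.29] 41.7 0.011
0 60 660 -30
[1.25, 0.75, -1.43, 2.29, 2.11, 0.83, -0.28] 0.0 0.0
[1.11, 0.93, -1.38, 2.28, 2.48, 0.8, -0.31] 0.0 0.0
[1.05, 1.07, -1.27, 2.29, 2.65, 0.9, -0.34] 0.0 0.0
[1.04, 1.12, -1.23, 2.29, 2.71, 0.92, -0.35] 0.0 0.0
[1.16, 1.42, -1.47, 2.33, 2.59, 1.09, 0.04] 16.8 0.007
[1.18, 1.04, -1.47, 2.33, 2.44, 0.89, -0.18] 39.9 0.009
[[255, [-0.001, 0.04, -0.004], [-0.059, -0.018, -0.044]], [255, [-0.002, 0.079, -0.008], [-0.117, -0.035, -0.089]]]
None [-6.51374350e-04  1.87437130e-03 -9.99998031e-01]
```

```bash
python3 - <<'E'
from plan import *
rows(*at_c(180,58,-.2,[660,-40,110]),[.25,.5,.75,1])
track(monitor.read_state()['q'],[at_c(180,58,-.2,[660,-40,110])],12)
E
```

```text
[[255, [0.002, 0.044, 0.002], [-0.051, -0.035, -0.035]], [255, [0.005, 0.089, 0.004], [-0.101, -0.07, -0.071]], [255, [0.007, 0.133, 0.006], [-0.152, -0.105, -0.106]], [255, [0.01, 0.178, 0.008], [-0.203, -0.139, -0.141]]]
[0.99, 0.95, -1.37, 2.26, 2.34, 1.05, -0.36] 0.0 0.0
```

Request:
move_arm(increments=[[255,[0.001,0.022,0.001],[-0.025,-0.017,-0.017]],[255,[0.002,0.044,0.002],[-0.051,-0.035,-0.035]],[255,[0.004,0.067,0.003],[-0.076,-0.052,-0.053]],[255,[0.005,0.089,0.004],[-0.101,-0.07,-0.071]],[255,[0.006,0.111,0.005],[-0.126,-0.087,-0.088]],[255,[0.007,0.133,0.006],[-0.152,-0.105,-0.106]],[255,[0.009,0.156,0.007],[-0.178,-0.122,-0.123]],[255,[0.01,0.178,0.008],[-0.203,-0.139,-0.141]],[255,[0.01,0.178,0.008],[-0.203,-0.139,-0.141]],[255,[0.01,0.178,0.008],[-0.203,-0.139,-0.141]]])

```text
time_s: 18.37
eef_pos: [616.3, -31.1, 129.4]
orientation: [[-0.522, 0.196, 0.83], [0.107, 0.981, -0.165], [-0.846, 0.002, -0.533]]
wrist_force: [-0.6, -0.2, -1.5]
width: 55.3
gripper_force: 74.8
```

```bash
python3 - <<'E'
from plan import *
s=st();R=np.array(s['orientation']);c=np.array(s['eef_pos'])+R@ct;print(R@at,c,s['wrist_force'])
x=at_c(180,58,-.2,[660,-40,43]);rows(*x,[.25,.5,.75,1]);track(s['q'],[x],12)
E
```

```text
18.3667 [1.0, 0.87, -1.32, 2.25, 2.32, 1.0, -0.38] [616.0, -31.0, 129.0] z [ 0.83 -0.16 -0.53] err [  1. -21.   4.]
[-0.03761412  0.01175353 -0.99922321] [659.46549927 -37.90728873 107.55729923] [-0.61091161 -0.16900217 -1.47587155]
[[255, [0.014, -0.0, 0.009], [0.001, -0.001, -0.0]], [255, [0.027, -0.001, 0.018], [0.002, -0.002, -0.0]], [255, [0.041, -0.001, 0.026], [0.002, -0.003, -0.001]], [255, [0.054, -0.002, 0.035], [0.003, -0.004, -0.001]]]
[0.9, 1.03, -1.2, 2.26, 2.52, 1.09, -0.48] 0.0 0.0
```

Request:
move_arm(increments=[[255,[0.007,0,0.005],[0,0,0]],[255,[0.014,0,0.009],[0,0,0]],[255,[0.021,0,0.014],[0,0,0]],[255,[0.027,-0.001,0.018],[0,0,0]],[255,[0.034,-0.001,0.022],[0,0,0]],[255,[0.041,-0.001,0.026],[0,0,0]],[255,[0.047,-0.001,0.03],[0,0,0]],[255,[0.051,-0.001,0.033],[0,0,0]],[255,[0.054,-0.001,0.035],[0,0,0]],[255,[0.054,-0.001,0.035],[0,0,0]]])

```text
time_s: 19.2
eef_pos: [617.3, -33.5, 65.4]
orientation: [[-0.521, 0.198, 0.83], [0.107, 0.98, -0.167], [-0.847, 0.002, -0.532]]
wrist_force: [-0.3, 0.0, -1.1]
width: 54.9
gripper_force: 74.7
```

```bash
python3 - <<'E'
from plan import *
s=st();R=np.array(s['orientation']);c=np.array(s['eef_pos'])+R@ct;print(R@at,c,s['wrist_force'],(R.T@[0,0,-.001]).round(5))
E
```

```text
19.2 [0.92, 1.01, -1.19, 2.25, 2.5, 1.08, -0.46] [617.0, -33.0, 65.0] z [ 0.83 -0.17 -0.53] err [  3. -20.   3.]
[-0.03667619  0.01098849 -0.99926679] [660.47226706 -40.42591978  43.67004441] [-0.31518239  0.0118371  -1.13144197] [ 0.00085 -0.       0.00053]
```

Request:
move_arm(increments=[[255,[0.0009,0,0.0005],[0,0,0]],[255,[0.0017,0,0.0011],[0,0,0]],[255,[0.0026,0,0.0016],[0,0,0]],[255,[0.0034,0,0.0021],[0,0,0]],[255,[0.0034,0,0.0021],[0,0,0]],[255,[0.0034,0,0.0021],[0,0,0]]])

```text
time_s: 19.7
eef_pos: [617.4, -33.5, 62.4]
orientation: [[-0.52, 0.198, 0.831], [0.107, 0.98, -0.167], [-0.847, 0.001, -0.531]]
wrist_force: [1.1, -1.3, -1.7]
width: 54.8
gripper_force: 74.7
```

Request:
move_arm(increments=[[255,[0.0009,0,0.0005],[0,0,0]],[255,[0.0017,0,0.0011],[0,0,0]],[255,[0.0026,0,0.0016],[0,0,0]],[255,[0.0026,0,0.0016],[0,0,0]],[255,[0.0026,0,0.0016],[0,0,0]]])

```text
time_s: 20.12
eef_pos: [618.1, -33.3, 61.7]
orientation: [[-0.516, 0.198, 0.833], [0.105, 0.98, -0.168], [-0.85, 0.001, -0.527]]
wrist_force: [-9.7, -1.6, 14.0]
width: 54.7
gripper_force: 76.2
```

Request:
move_arm(grip_force=20, increments=[[255,[-0.001,0,-0.0005],[0,0,0]],[255,[-0.001,0,-0.0005],[0,0,0]],[0,[-0.001,0,-0.0005],[0,0,0]],[0,[-0.001,0,-0.0005],[0,0,0]],[0,[-0.001,0,-0.0005],[0,0,0]],[0,[-0.001,0,-0.0005],[0,0,0]],[0,[-0.001,0,-0.0005],[0,0,0]],[0,[-0.001,0,-0.0005],[0,0,0]],[0,[-0.001,0,-0.0005],[0,0,0]],[0,[-0.001,0,-0.0005],[0,0,0]]])

```text
time_s: 20.95
eef_pos: [617.5, -33.5, 60.3]
orientation: [[-0.521, 0.198, 0.83], [0.107, 0.98, -0.167], [-0.847, 0.002, -0.531]]
wrist_force: [0.1, -0.5, 0.1]
width: 85.4
gripper_force: 0.0
```

```bash
python3 - <<'E'
from plan import *
s=st();R=np.array(s['orientation']);p=np.array(s['eef_pos']);print(s['wrist_force'],s['width'])
for d in([0,0,60],[0,0,150],[-20,0,60]):
  print(d,(R.T@np.array(d)/1000).round(4));track(s['q'],[(p+d,R)],12)
E
```

```text
20.95 [0.91, 1.02, -1.18, 2.25, 2.52, 1.08, -0.46] [617.0, -33.0, 60.0] z [ 0.83 -0.17 -0.53] err [  4. -20.   3.]
[ 0.12066915 -0.53817196  0.09264233] 85.41858043420461
[0, 0, 60] [-0.0508  0.0001 -0.0319]
[0.96, 0.91, -1.31, 2.26, 2.37, 1.01, -0.43] 0.0 0.0
[0, 0, 150] [-0.1271  0.0002 -0.0797]
[1.09, 0.72, -1.49, 2.21, 2.1, 0.88, -0.29] 0.0 0.0
[-20, 0, 60] [-0.0404 -0.0039 -0.0485]
[0.99, 0.89, -1.32, 2.31, 2.38, 1.03, -0.45] 0.0 0.0
```

Request:
move_arm(increments=[[0,[-0.008,0,-0.006],[0,0,0]],[0,[-0.017,0,-0.012],[0,0,0]],[0,[-0.034,0,-0.022],[0,0,0]],[0,[-0.05,0,-0.032],[0,0,0]],[0,[-0.075,0,-0.047],[0,0,0]],[0,[-0.1,0,-0.063],[0,0,0]],[0,[-0.127,0,-0.08],[0,0,0]],[0,[-0.127,0,-0.08],[0,0,0]],[0,[-0.127,0,-0.08],[0,0,0]]])

```text
time_s: 21.7
eef_pos: [617.7, -33.9, 212.8]
orientation: [[-0.517, 0.199, 0.832], [0.105, 0.98, -0.169], [-0.849, -0.0, -0.528]]
wrist_force: [-0.1, -0.6, -0.1]
width: 84.9
gripper_force: 0.0
```

```bash
python3 - <<'E'
from plan import *
s=st();print(s['wrist_force'],s['width'])
a=snap('top','top8.png');b=snap('side','side8.png');b0=cv2.imread('pics/side0.png')
hsv=cv2.cvtColor(b,cv2.COLOR_BGR2HSV);m=cv2.inRange(hsv,(12,90,60),(40,255,255));m[:110]=0;m[200:]=0;m[:,:235]=0;m[:,315:]=0
n,_,S,ce=cv2.connectedComponentsWithStats(m)
for i in range(1,n):print(S[i],(atz('side',ce[i],10)-TR).round())
print('narrow diff',np.abs(b[235:295,115:175].astype(int)-b0[235:295,115:175]).mean())
# upright cup at (660,-40): difference image against start, hull of predicted silhouette
t=np.linspace(0,6.28,40);cyl=np.vstack([np.c_[660+28*np.cos(t),-40+28*np.sin(t),0*t+z] for z in(0,76)])
h=cv2.convexHull(proj('side',cyl).astype(np.float32)).astype(int);print('pred bbox',cv2.boundingRect(h))
D=(np.abs(b.astype(int)-b0).sum(2)>40).astype(np.uint8);x,y,w,hh=cv2.boundingRect(h)
for r in D[y-6:y+hh+6,x-8:x+w+8]:print(''.join('.#'[v] for v in r))
E
```

```text
21.7 [1.13, 0.67, -1.48, 2.21, 2.08, 0.86, -0.26] [618.0, -34.0, 213.0] z [ 0.83 -0.17 -0.53] err [ -3. -21.   5.]
[-0.1462159  -0.58483028 -0.11054046] 84.90190617257137
[266 151  14  11  75] [-4. -4.  6.]
narrow diff 9.64
pred bbox (201, 154, 23, 35)
.......................................
.......................................
.......................................
.......................................
.......................................
.......................................
.......................................
.......................................
.......................................
.......................................
.......................................
.......................................
.......................................
.......................................
.......................................
............................#..........
...........................###......###
..........................####...######
.........................#####..#######
..............#........################
..........#........####################
.......
[... 332 characters left out ...]
####################
................#######################
.................######################
.................###################...
..................#################....
..................################.....
............#.....##############.......
..................#############........
..................###########..........
..................#########............
...................######..............
.......................................
.......................................
.......................................
.......................................
.......................................
.......................................
##.....................................
```

```bash
python3 - <<'E'
from h import *
t=np.linspace(0,6.28,40);cyl=np.vstack([np.c_[660+28*np.cos(t),-40+28*np.sin(t),0*t+z] for z in(0,76)])
for n in('side','top'):
  b=cv2.imread(f'pics/{n}8.png');b0=cv2.imread(f'pics/{n}0.png')
  h=cv2.convexHull(proj(n,cyl).astype(np.float32)).astype(int);x,y,w,hh=cv2.boundingRect(h)
  D=cv2.medianBlur(np.clip(np.abs(b.astype(int)-b0).max(2)//5,0,9).astype(np.uint8),3)[y-8:y+hh+8,x-14:x+w+14]
  print(n,x,y,w,hh)
  for r in D:print(''.join('.123456789'[v] for v in r))
b=cv2.imread('pics/side8.png');b0=cv2.imread('pics/side0.png')
d=np.abs(b.astype(int)-b0).max(2)[235:295:3,115:175:2]//8
for r in d:print(''.join('.123456789'[min(v,9)] for v in r))
E
```

```text
side 201 154 23 35
222222269999974322222222222212222222222222222222222
222222222222222222222222222222222222222111222222222
222222222222222222222222222222222222222221222222222
222222222222222222222222222222222222222222222222222
112222222222222222222222222222222222222222222221121
111122222222222222222222222222222222222222222222221
111112222222222222222222222222222222222222222222111
111111222222222222222222222222222222222222222211111
111111222222222222222222111222122222222222222211111
111112222222222222222222211221112222222222222211111
111122222222222222222222222222112222222222222111111
112222222222222222222222222222222222222222222111111
122222222222222222222222322222222222222222221111111
222222222222222222222222222222222222222222221111111
222222222222222222212222222222223211222222211111122
222222222222222222212222222222223211222222221111224
222222222222222222112222222222222222222222221111124
222222222222222222222222222222222232222222222221115
222222222222222112222222222222222663222222666666111
222222222222222122222222222222226993222569999999865
22222222222222212222222222222226999632899
[... 3558 characters left out ...]
999999999999999932333333999993
3589999999999999999999999999999999933333333999993
111111111111111111111111111111
111111111111111111111111111111
111111111111111111111111111111
111111111111111111111111111111
111111111111111111111111111111
111111111.11111111111111111111
111111111111.1111111111.111111
1111111111111111111...11...111
1111111111111111111.....1...11
111111111111111111111.11...11.
11111111111111111111111.1.11.1
111111111..111111111111....11.
1111111111111.11111111.......1
1111111111...1111111111.....1.
1111111111..11111111..1..1..11
111111111111111111111...11..11
111111111111111111111.111..111
1111111111111111111111111.1111
111111111111111111111111..1111
111111111111111111111111111111
```

The numbers are consistent:
- **Cup:** the round base shows in the top view where an upright cup at (660,-40) should be, and its outline in the side view fits too.
- **Weights:** the heap is within 10 mm of the tray's middle.
- **Narrow cup:** its patch of the image is unchanged.
- **Arm:** the gripper is open and well clear.

Handing in.

```bash
python3 -c "
from station import ticket;print(ticket.hand_in())"
```

```text
the job is handed in; nothing more can be done
None
```

Job handed in: the four weights lie in a heap at the tray's middle, the wide cup stands mouth-down on the bench at about (660, -40) mm, and the narrow cup was not moved; the rim stayed roughly 8–18 mm above the tray floor, resting on the weights (inside the 20 mm limit by my estimate), I viewed 11 pictures against the limit of 10, and the hand-in returned no verdict.

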